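# Load a set-up block through the port of a soak box

## Task

Pass the drilled set-up block, standing upright and end first, through the open port of the temperature-soak box and push it in until it is wholly inside behind the shutter's path; neither the block nor the gripper may touch the black rubber rim of the port. Then slide the shutter fully shut over the port and let go, leaving the ring gauge and the plug gauge where they lie.

Things in the scene. Friction and masses are not known exactly. Their poses are not given: they have to be found in the camera images.
- block_center (a point): Centre of the loose steel set-up block: grey rectangular block with six drilled holes, 75 mm long (its y axis), 26 mm thick (x axis), standing 51 mm high (z axis, up); the centre is 25.5 mm above its underside. 0.6 to 0.9 kg. Grasp across the 26 mm. Both ends are alike.
- soak_box: Fixed, light grey box with clear roof and a front that leans back, y = -70 to 120 mm wide, roof at z = 112 mm from x = 84 to 143 mm. Origin: on the plate, under the lower outer edge of the port, mid-width of the port. x points level into the box, y left along its front, z up. Front wall leans back 40 degrees from upright: at height z its outer face is at x = 0.84*(z - 12 mm).
- ledge_mid (a point): Middle of the top of the box's loading ledge, at x = -40 mm, z = 12 mm of the box (same axes). The ledge is 110 mm wide (y = -55 to 55 mm) and is one level surface with the box's floor, without a step: from x = -80 mm outside, through the port, to the back wall's inner face at x = 137 mm.
- port_rim: Black rubber rim on the left, right and upper edges of the port; origin and axes as soak_box. The opening is 50 mm wide (y = -25 to 25 mm), from the floor (z = 12 mm) up to z = 90 mm; the rim is 6 to 8 mm broad and stands 2 mm out of the front. The upright block is wholly behind the front when its centre is at x of 81 mm or more.
- shutter (a joint): Sliding aluminium shutter, 64 mm wide. Value in m: 0 = fully shut over the port (end stop), grows as it slides to the box's +y, 0.075 = fully open (end stop). It moves in the leaning plane 4 to 8 mm off the front wall, stays where it is left, needs about 2 N to move. It hangs on a fixed rail that stands 12 to 16 mm off the front at z = 98 to 118 mm.
- shutter_grip (a point): Point to grip on the shutter's handle, a black fin 12 mm thick (along the box's y), 28 mm broad, which stands 50 mm square out of the shutter (towards the robot and up at 40 degrees); the point lies 34 mm out from the shutter's face, in the middle of the fin. Pinch along the box's y from above, or push the fin sideways. With the shutter shut it stands at y = 15 mm of the box.
- ring_gauge: Bystander, loose: steel ring gauge 54 mm across, 18 mm high, lying flat. Origin at the middle of its underside. Leave alone.
- plug_gauge: Bystander, loose: double-ended plug gauge, 118 mm long (its y), 21 mm in diameter, lying. Origin under its middle. Leave alone.
There are look-alikes about, which are no part of the job. What is shaped like the part that bears block_center but red is not meant.

How it is judged:
By the outcome, as a careful person would: the job done as asked, in the order asked, and still so for the second after the job is handed in, with the robot touching nothing.
It also fails if it takes over 61 s, if anything falls off the work surface, if the arm or the gripper's body presses on something with over 40 N, if the wrist force passes 120 N, or if a joint passes its speed limit or range.

## Robot

A 7-joint arm with a two-finger parallel gripper is mounted at the origin on a cart in front of the work surface, level with it; the furniture and walls round the work are solid. World frame = base frame: x ahead of the robot, y to its left, z up, the work surface at z = 0. Lengths are in m, angles in rad, forces in N, time in s.
With the tool pointing down it reaches from about 0.35 to 0.9 m from the base axis. Payload 19.9 kg.
Tool frame: the origin (TCP) lies on the centre line of the jaws, within the pads' length; the fingertips stand 14 mm ahead of it and the grasp point (between the pads) lies 5 mm behind it; x points along the fingers, z is the direction in which the jaws open and shut, and the axes are right-handed (so a half turn about x gives the same grasp; the last joint's range is limited). The gripper opens to 85 mm and grips with 20 to 120 N. Pads are 22 mm wide; open, the fingers measure 114 mm over their backs; the gripper's body (76 mm by 85 mm) begins 54 mm behind the grasp point. The pads swing forward as they close: fully open they stand 13 mm farther back than shut.
Start: joints at [-0.82, 0.417, -0.01, 1.614, 0.005, 1.111, -0.053], TCP at [0.445, 0.439, 0.245] pointing down, gripper open.
Joint ranges: [-2.81, 2.81], [-0.39, 2.02], [-1.27, 1.25], [0.06, 2.57], [-1.19, 4.33], [0.19, 2], [-2.82, 2.82]. Speed limits (rad/s): [1.89, 1.89, 2.39, 2.39, 3.01, 3.01, 3.01].

## Interface

Orientations are given as a unit quaternion [x, y, z, w].
In Python, from cell import telemetry, viewer, ticket, finder gives the robot as it stands.
- The arm moves only by the tool play_rows, never from a script. Its argument "motion" is a list of rows, each a list of 7 numbers: the shift along the tool's x, y, z in mm, then the turn, a rotation vector about the tool's x, y, z in degrees, then the opening in per cent of the stroke, from 0 (shut) to 100 (fully open). In form: [[dx, dy, dz, wx, wy, wz, fingers], ...]. A call has 1 to 12 rows; each row shifts and turns the commanded pose from where the row before left it, along the tool's axes as they then stand; what a row does not reach is not made up. A row lasts 1/10 s, in which the tool goes at most 50 mm and 8.59 degrees, less where a joint would pass 70% of its speed; a pose out of reach is approached as far as the arm can. A call is refused whole if a number of a shift passes 50 or a number of a turn 8.59, either way. A call with a gripper value outside its range is refused whole. The fingers move at their own pace and stop on an object; the grip force is fixed at half the most. Time passes only in rows, so rows that do not move let the fingers close. It gives the time, the measured TCP pose, the force and the opening at its end, in the units of the state.
- telemetry.get_state(): the state, without advancing time (a new reading comes with each control period).
- viewer.snapshot(name): name is "scene" or "side" or "wrist"; returns (picture, depth): 480x640x3 uint8, blue, green, red; 480x640 float32, m along the optical axis (not along the pixel's ray), 0 where there is no reading.
- viewer.camera_params(name): a dict with "fx", "fy", "cx", "cy" (pixels), "dist" ([k1, k2, p1, p2, k3] as OpenCV has them; the pictures are not rectified), "eye" and "attitude" of the camera in the world; the wrist camera has in their place "hand_eye" (4x4, takes a point from camera to tool coordinates, whose origin is the TCP and whose axes are the tool frame's). Camera axes: x right, y up, looking along -z (the intrinsics and any distortion apply to the point x, -y, -z); pixel columns grow to the right and rows downward; lengths in m; the calibration is good to about 2 mm. A picture is of the moment at which its call begins: read the wrist's pose just before it. camera_params takes no time and is no camera call.
- ticket.close_job(): hands the job in, once; it reports no verdict.
Trained networks look in the newest picture that a camera, given by its name, has taken for a name from the list of things; names that differ only in an ending like _2 or _b are one class to them, and where a whole thing is asked for, a point or a joint stands for the part that bears it (a point fixed in the world has none). Each returns a list of dicts, best first, with "conf" (0 to 1); they miss things now and then, are a little off and sometimes report something else, mostly with a low value. They report only what shows in the picture. A call takes as long as a camera call. They do not tell look-alikes from the thing itself.
- finder.boxes_of(camera, query): "location" ([x, y, z] in m, in the coordinates of the camera as it stood for that picture, good to about 4 mm: the middle of the surface that is visible of it).
The state is a dict: "time": time; "q": joint angles; "dq": joint speeds; "effort": joint torques, N m; "eef_pos": TCP position; "tcp_rot": TCP orientation; "ft_force": force on the tool from outside, world axes, zero at the start; "ft_torque": the same for the moment, N m; "gripper_width": opening from 0.0 (shut) to 1.0 (fully open).
Only numpy, scipy, OpenCV 4.12 (cv2) and the standard library are available. Lean on these libraries where they do the work, as an engineer would, in place of code of your own. Each camera call takes 0.05 s, during which the arm holds its last target.

## Working session

There is one attempt and no reset: what is moved stays moved. The work goes in short steps, Python scripts to look and compute and a tool call to move; the robot and the scene stay as the last step left them, time stands still between calls to the robot, and variables do not carry over. Pictures are saved under pics/ and viewed, and the job is handed in when it is done.

Besides the shell and the picture viewer there is one more tool, called after "Call:" as name([rows], argument=value, ...), one row to a line, values as JSON. play_rows: Moves the arm, as the interface text tells. Its arguments: {"type":"object","properties":{"motion":{"type":"array","items":{"type":"array","items":{"type":"number"}}}},"required":["motion"]}

```bash
ls; mkdir -p pics; cat > h.py <<'E'
import numpy as np, cv2
from scipy.spatial.transform import Rotation as R
from cell import telemetry, viewer, ticket, finder
def cam(name, st=None):
    p=viewer.camera_params(name)
    K=np.array([[p['fx'],0,p['cx']],[0,p['fy'],p['cy']],[0,0,1]]); d=np.array(p['dist'],float)
    if 'hand_eye' in p:
        st=st or telemetry.get_state()
        T=np.eye(4);T[:3,:3]=R.from_quat(st['tcp_rot']).as_matrix();T[:3,3]=st['eef_pos']
        T=T@np.array(p['hand_eye'])
    else:
        T=np.eye(4);a=np.array(p['attitude'])
        T[:3,:3]=R.from_quat(a).as_matrix() if a.size==4 else a.reshape(3,3)
        T[:3,3]=p['eye']
    return K,d,T
def cloud(name,depth,C):
    K,d,T=C
    h,w=depth.shape
    uv=np.stack(np.meshgrid(np.arange(w),np.arange(h)),-1).reshape(-1,1,2).astype(float)
    n=cv2.undistortPoints(uv,K,d).reshape(h,w,2)
    P=np.stack([n[...,0]*depth,-n[...,1]*depth,-depth],-1)
    W=P@T[:3,:3].T+T[:3,3]
    W[depth<=0]=np.nan
    return W
def proj(Pw,C):
    K,d,T=C
    Pc=(np.atleast_2d(Pw)-T[:3,3])@T[:3,:3]
    Pc=Pc*np.array([1,-1,-1])
    return cv2.projectPoints(Pc,np.zeros(3),np.zeros(3),K,d)[0].reshape(-1,2)
E
python3 - <<'E'
from h import *
print(telemetry.get_state())
for n in ['scene','side','wrist']:
    st=telemetry.get_state()
    im,dp=viewer.snapshot(n); C=cam(n,st)
    cv2.imwrite(f'pics/{n}0.png',im); np.savez(f'{n}0.npz',im=im,dp=dp,K=C[0],d=C[1],T=C[2])
    print(n,viewer.camera_params(n))
    for q in ['block_center','soak_box','port_rim','shutter','shutter_grip','ring_gauge','plug_gauge']:
        for r in finder.boxes_of(n,q):
            print(n,q,round(r['conf'],2),np.round(C[2][:3,:3]@np.array(r['location'])+C[2][:3,3],4))
print(telemetry.get_state()['time'])
E
```

```text
pics
{'time': 0.0, 'q': array([-0.81949488,  0.41794292, -0.01035058,  1.61418048,  0.00465127,
        1.11068716, -0.05297562]), 'dq': array([ 0.00071961, -0.0001174 , -0.0013095 , -0.00061986, -0.00033483,
       -0.00054374,  0.0009126 ]), 'effort': array([-9.35358185e-04, -8.64467239e+01,  6.78423643e-01, -4.34906995e+01,
        1.91707694e-02,  7.47918879e-03,  8.23831124e-05]), 'eef_pos': array([0.44494365, 0.43844801, 0.24467676]), 'tcp_rot': array([-0.26836479,  0.65465814,  0.26802674,  0.65388434]), 'ft_force': array([0.51933177, 0.1851076 , 0.87948447]), 'ft_torque': array([ 0.01044013, -0.09948175,  0.00127268]), 'gripper_width': 0.9988966656373108}
scene {'fx': 474.5419629142626, 'fy': 474.5419629142626, 'cx': 322.55792382140214, 'cy': 239.21619697482137, 'dist': array([-0.11041674,  0.        ,  0.        ,  0.        ,  0.        ]), 'eye': array([ 0.24273562, -0.58826864,  0.68541738]), 'attitude': array([ 0.36204708, -0.09481027, -0.21939368,  0.90099908])}
scene block_center 0.84 [ 0.5624 -0.0555  0.0399]
scene block_center 0.82 [ 0.3922 -0.2004  0.051 ]
scene blo
[... 1295 characters left out ...]
0.03877632,  0.        ,  0.        ,  0.        ,  0.        ]), 'hand_eye': array([[ 8.02378757e-04,  3.14467998e-01, -9.49267736e-01,
        -1.28426408e-01],
       [ 4.11270998e-04,  9.49267857e-01,  3.14468386e-01,
         8.20032705e-02],
       [ 9.99999594e-01, -6.42729042e-04,  6.32340796e-04,
        -1.08619418e-03],
       [ 0.00000000e+00,  0.00000000e+00,  0.00000000e+00,
         1.00000000e+00]])}
wrist block_center 0.64 [ 0.5291 -0.0279  0.0227]
wrist block_center 0.38 [ 0.3665 -0.1712  0.0176]
wrist soak_box 0.95 [0.5209 0.2267 0.0381]
wrist shutter 0.74 [0.5029 0.2064 0.0639]
wrist shutter_grip 0.68 [0.5031 0.2034 0.0639]
wrist ring_gauge 0.38 [0.5226 0.232  0.0379]
1.2
```

View pics/scene0.png

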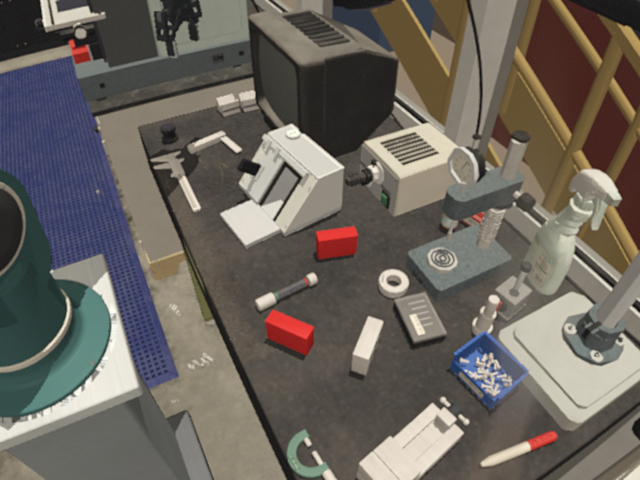

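View pics/side0.png

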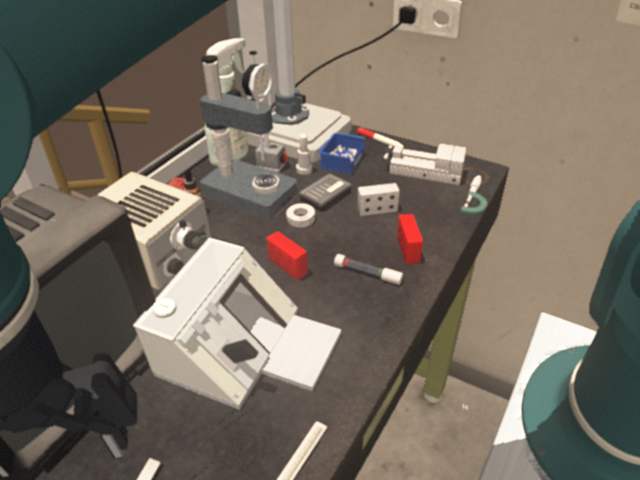

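View pics/wrist0.png

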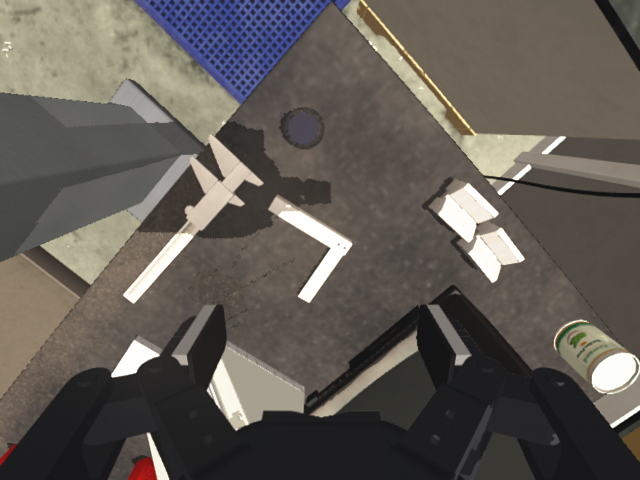

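```bash
cat >> h.py <<'E'
def load(n,i=0):
    z=np.load(f'{n}{i}.npz'); C=(z['K'],z['d'],z['T']); return z['im'],z['dp'],C,cloud(n,z['dp'],C)
E
python3 - <<'E'
from h import *
for n in ['scene','side']:
    im,dp,C,W=load(n)
    # table plane
    m=(np.abs(W[...,2])<.015)&(W[...,0]>.35)&(W[...,0]<.7)&(W[...,1]>-.3)&(W[...,1]<.2)
    P=W[m]; A=np.c_[P[:,:2],np.ones(len(P))]; c=np.linalg.lstsq(A,P[:,2],rcond=None)[0]; print(n,'table',c,np.std(P[:,2]-A@c),len(P))
    m=(W[...,0]>.42)&(W[...,0]<.57)&(W[...,1]>-.34)&(W[...,1]<-.21)&(W[...,2]>.015)&(W[...,2]<.07)
    P=W[m]; print('block pts',len(P),P.min(0),P.max(0),np.median(P,0))
    print('zhist',np.histogram(P[:,2],bins=12))
    t=P[P[:,2]>P[:,2].max()-.008]; 
    r=cv2.minAreaRect(t[:,:2].astype(np.float32)*1000);print('top rect',r)
    r=cv2.minAreaRect(P[:,:2].astype(np.float32)*1000);print('all rect',r)
    # crop images 
    v,u=np.where(m); print('px',u.min(),u.max(),v.min(),v.max())
    im2=im[v.min()-15:v.max()+15,u.min()-15:u.max()+15]; cv2.imwrite(f'pics/{n}_blk.png',cv2.resize(im2,None,fx=5,fy=5)[:600,:800])
    p=proj(np.array([[.528,.12,.06]]),C)[0].astype(int)
    im2=im[p[1]-90:p[1]+90,p[0]-110:p[0]+110]; cv2.imwrite(f'pics/{n}_box.png',cv2.resize(im2,None,fx=3.3,fy=3.3))
E
```

```text
scene table [-0.00053136  0.00942422  0.00355628] 0.0036406892975198394 27412
block pts 1050 [ 0.42013382 -0.30435345  0.01522992] [ 0.56981867 -0.21033197  0.05499274] [ 0.48839789 -0.27592034  0.05149613]
zhist (array([ 32,  31,  26,  35,  25,  28,  36,  29,  37,  35, 260, 476]), array([0.01522992, 0.01854349, 0.02185706, 0.02517063, 0.02848419,
       0.03179776, 0.03511133, 0.0384249 , 0.04173847, 0.04505204,
       0.04836561, 0.05167917, 0.05499274]))
top rect ((472.2608947753906, -238.80612182617188), (76.31895446777344, 108.48738861083984), 39.59444046020508)
all rect ((488.8838195800781, -259.4436340332031), (77.02531433105469, 161.31768798828125), 39.36703872680664)
px 307 413 316 370
side table [ 0.01406586  0.014471   -0.00354415] 0.004605786302869711 28135
block pts 945 [ 0.42003689 -0.30233577  0.01507083] [ 0.53618453 -0.21079441  0.05505972] [ 0.49476229 -0.26059081  0.04159535]
zhist (array([ 54,  63,  53,  62,  62,  59,  54,  69,  48,  69, 282,  70]), array([0.01507083, 0.01840324, 0.02173565, 0.02506805, 0.02840046,
       0.03173287, 0.03506527, 0.03839768, 0.04173009, 0.04506249,
       0.0483949 , 0.05172731, 0.05505972]))
top rect ((475.5411376953125, -237.50233459472656), (76.03730773925781, 106.98045349121094), 37.290523529052734)
all rect ((475.2366638183594, -237.703857421875), (77.62796020507812, 106.99710083007812), 37.36158752441406)
px 357 405 183 231
```

```bash
python3 - <<'E'
from h import *
for n in ['scene','side']:
    im,dp,C,W=load(n)
    red=(im[...,2].astype(int)-im[...,1]>60)
    m=(W[...,0]>.42)&(W[...,0]<.57)&(W[...,1]>-.34)&(W[...,1]<-.21)&(W[...,2]>.045)&(W[...,2]<.07)&~red
    m=m.astype(np.uint8); k,l,s,c=cv2.connectedComponentsWithStats(m); 
    for i in np.argsort(-s[1:,4])[:2]+1:
        P=W[l==i]; r=cv2.minAreaRect(P[:,:2].astype(np.float32)*1000); print(n,s[i],r,np.median(P,0))
        e=np.linalg.eigh(np.cov(P[:,:2].T))[1][:,1]; print('yaw long',np.degrees(np.arctan2(e[1],e[0])))
E
```

```text
scene [353 316  30  46 734] ((498.3218994140625, -270.21746826171875), (76.74938201904297, 25.826147079467773), 40.976890563964844) [ 0.4960438  -0.27275784  0.05202935]
yaw long -139.49594737260858
side [358 183  41  15 404] ((499.3207702636719, -268.3562927246094), (75.76239776611328, 29.324317932128906), 40.480812072753906) [ 0.49761987 -0.26558883  0.05062063]
yaw long -139.64723129663926
side [371 197   1   1   1] ((501.79852294921875, -244.70030212402344), (0.0, 0.0), 0.0) [ 0.50179848 -0.2447003   0.04514686]
yaw long nan<stdin>:9: RuntimeWarning: Degrees of freedom <= 0 for slice
  c *= np.true_divide(1, fact)
  c *= np.true_divide(1, fact)
```

View pics/scene_box.png

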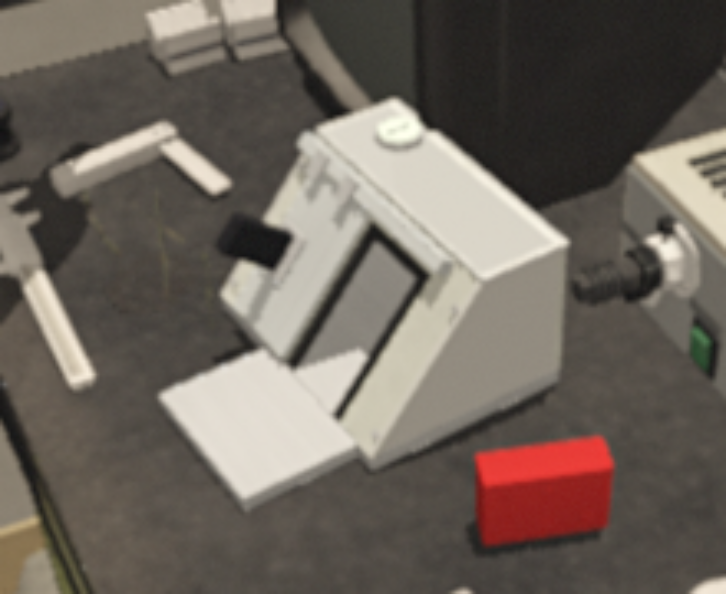

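View pics/side_box.png

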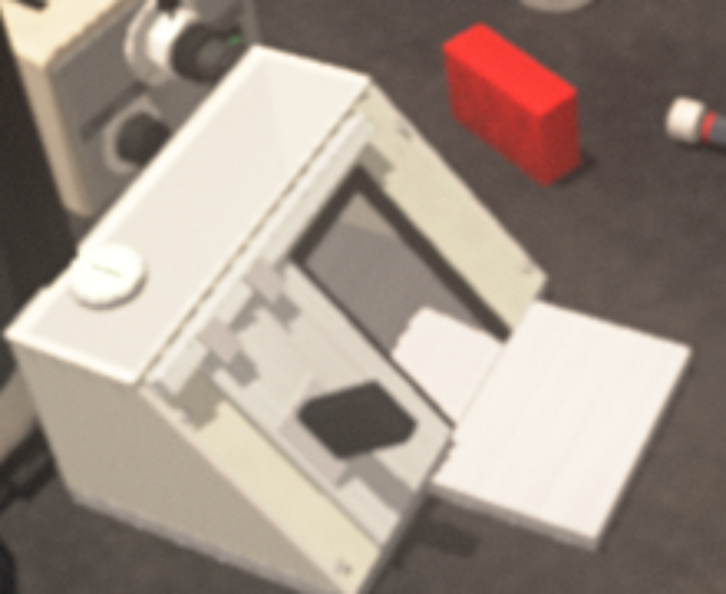

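View pics/scene_blk.png

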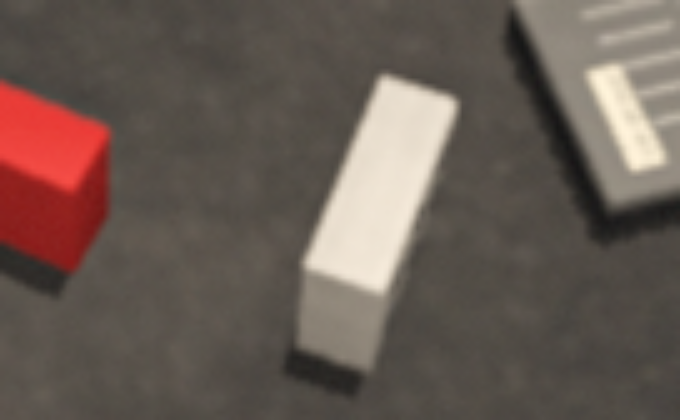

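```bash
cat > fit.py <<'E'
from h import *
from scipy.optimize import least_squares
mod={'lo+':(-80,55,12),'lo-':(-80,-55,12),'rf-':(84,-70,112),'rb-':(143,-70,112),'rf+':(84,120,112),'rb+':(143,120,112)}
obs={'scene':{'lo+':(160,397),'lo-':(247,498),'rf-':(485,277),'rb-':(568,240),'rf+':(305,135),'rb+':(395,98)},
'side':{'lo-':(690,350),'lo+':(597,541),'rb-':(255,47),'rf-':(370,78),'rf+':(137,381),'rb+':(8,332)}}
Cs={}
def b2w(P,x): 
    c,s=np.cos(x[2]),np.sin(x[2]); P=np.atleast_2d(P)/1000.
    return np.c_[x[0]+c*P[:,0]-s*P[:,1], x[1]+s*P[:,0]+c*P[:,1], P[:,2]+x[3]]
def res(x,names):
    r=[]
    for n in names:
        C=Cs[n]; o=proj(np.array([[.528,.12,.06]]),C)[0].astype(int)-np.array([110,90])
        for k,v in obs[n].items():
            px=np.array(v)/3.3+o-0.35
            r+=list(proj(b2w(mod[k],x),C)[0]-px)
    return np.array(r)
if __name__=='__main__':
    for n in ['scene','side']:
        im,dp,C,W=load(n); Cs[n]=C
    for names in (['scene'],['side'],['scene','side']):
        s=least_squares(res,[.5,.1,.0,0],args=(names,),loss='soft_l1'); print(names,np.round(s.x,4),np.degrees(s.x[2])); print(np.round(res(s.x,names).reshape(-1,2),1).tolist())
    x=s.x
    for n in ['scene','side']:
        im,dp,C,W=load(n)
        # depth: box coords
        c,sn=np.cos(x[2]),np.sin(x[2]); D=W-np.array([x[0],x[1],0]); B=np.stack([c*D[...,0]+sn*D[...,1],-sn*D[...,0]+c*D[...,1],D[...,2]],-1)*1000
        m=(B[...,0]>-75)&(B[...,0]<-10)&(abs(B[...,1])<50)&(abs(B[...,2]-12)<10); print(n,'ledge z',np.median(B[m],0),np.std(B[m][:,2]))
        m=(B[...,0]>90)&(B[...,0]<138)&(B[...,1]>-60)&(B[...,1]<50)&(abs(B[...,2]-112)<10); print('roof',np.median(B[m],0),m.sum())
        m=(B[...,1]>-65)&(B[...,1]<-35)&(B[...,2]>25)&(B[...,2]<90)&(B[...,0]>0)&(B[...,0]<90); q=B[m]; print('front off',np.median(q[:,0]-.84*(q[:,2]-12)),m.sum())
        for y in ((-65,-50),(-50,-36)):
            mm=m&(B[...,1]>y[0])&(B[...,1]<y[1]);q=B[mm];print(y,np.median(q[:,0]-.84*(q[:,2]-12)))
        m=(B[...,1]<-60)&(B[...,1]>-80)&(B[...,2]>25)&(B[...,2]<90)&(B[...,0]>90)&(B[...,0]<140); q=B[m]; print('right y',np.median(q[:,1]) if m.sum() else None,m.sum())
        vis=im.copy()
        L=lambda P:[cv2.polylines(vis,[np.int32(np.round(proj(b2w(P,x),C)*16))],True,(0,0,255),1,cv2.LINE_AA,4)]
        L([(-80,55,12),(-80,-55,12),(0,-55,12),(0,55,12)]);L([(84,-70,112),(143,-70,112),(143,120,112),(84,120,112)]);L([(0,-25,12),(65.5,-25,90),(65.5,25,90),(0,25,12)]);L([(-10,-70,0),(84,-70,112),(84,120,112),(-10,120,0)])
        o=proj(np.array([[.528,.12,.06]]),C)[0].astype(int)-np.array([110,90])
        cv2.imwrite(f'pics/fit_{n}.png',cv2.resize(vis[o[1]:o[1]+180,o[0]:o[0]+220],None,fx=3.3,fy=3.3,interpolation=cv2.INTER_CUBIC))
E
python3 fit.py
```

```text
['scene'] [ 0.4826  0.104   0.1559 -0.0006] 8.932712020294906
[[-0.2, -0.2], [0.0, 0.3], [0.6, -0.1], [-0.6, 0.2], [3.0, -1.7], [-1.5, 0.7]]
['side'] [ 0.4819  0.1034  0.1311 -0.0011] 7.510940004519397
[[0.6, -0.2], [-0.3, -0.9], [1.3, 0.0], [-0.2, 0.0], [-2.2, 0.1], [0.3, 1.0]]
['scene', 'side'] [ 4.818e-01  1.036e-01  1.390e-01 -2.000e-04] 7.966821539001592
[[-0.4, -0.6], [-1.0, 0.3], [0.3, 0.6], [-0.5, 1.1], [3.9, -1.7], [-0.4, 0.9], [0.5, -0.9], [0.1, -1.4], [0.5, -0.0], [-0.9, -0.2], [-2.1, 0.3], [0.1, 1.4]]
scene ledge z [-42.91660556  -1.52661141  12.83238843] 1.1896272766442026
roof [113.61609461  -8.11460305 113.27062091] 779
front off -1.5422188117709084 466
(-65, -50) -1.4687013945525589
(-50, -36) -1.5482374009591755
right y -70.63341861339147 477
side ledge z [-42.8891122    3.80142372  11.78776953] 1.106026634248589
roof [113.84258275  -1.21896801 111.73467455] 1732
front off -0.19154261662120575 843
(-65, -50) -0.22816535603342203
(-50, -36) -0.15187565174730722
right y -66.23073680462711 23
```

View pics/fit_scene.png

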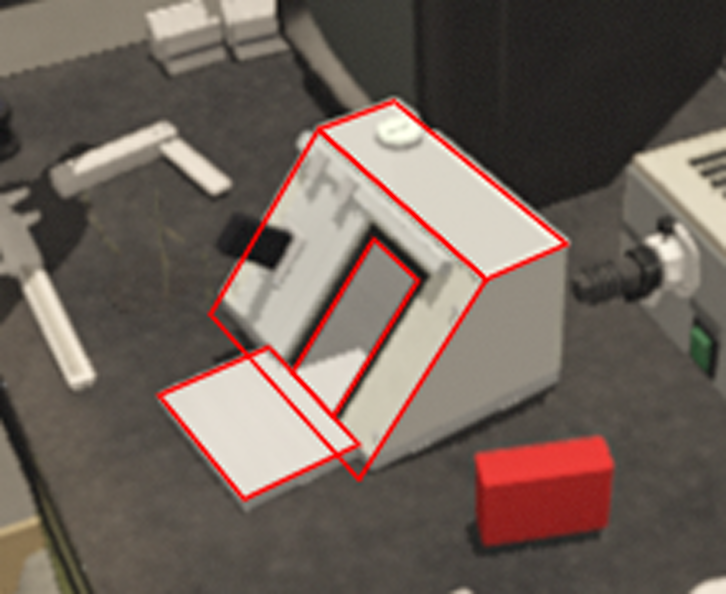

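View pics/fit_side.png

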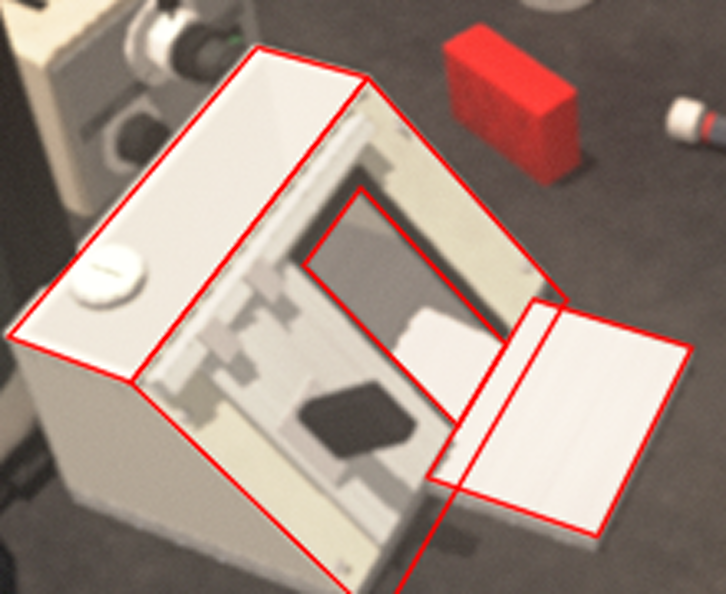

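```bash
cat >> h.py <<'E'
def pose():
    s=telemetry.get_state(); return np.array(s['eef_pos']),R.from_quat(s['tcp_rot']),s
def target_R(yaw,tilt,flip=1):
    """tool x = horizontal dir(yaw)*sin(tilt)+down*cos(tilt); z = horizontal perpendicular"""
    h=np.array([np.cos(yaw),np.sin(yaw),0]);x=np.sin(tilt)*h+np.cos(tilt)*np.array([0,0,-1.])
    z=flip*np.array([-np.sin(yaw),np.cos(yaw),0]); y=np.cross(z,x)
    return R.from_matrix(np.stack([x,y,z],1))
def delta(pt,Rt):
    p,r,s=pose(); print('t',s['time'],'pos',np.round(p*1000,1),'W',round(s['gripper_width'],3),'F',np.round(s['ft_force'],1),'q',np.round(s['q'],2))
    print('tool axes x',np.round(r.as_matrix()[:,0],3),'z',np.round(r.as_matrix()[:,2],3))
    print('shift in current tool (mm)',np.round(r.inv().apply(np.array(pt)-p)*1000,1),'turn(deg)',np.round(np.degrees((r.inv()*Rt).as_rotvec()),2), 'shift in target-tool',np.round(Rt.inv().apply(np.array(pt)-p)*1000,1))
E
python3 - <<'E'
from h import *
import fit
for n in ['scene','side']: fit.Cs[n]=cam(n)
fit.obs['scene'].pop('rf+')
s=fit.least_squares(fit.res,[.5,.1,.0,0],args=(['scene','side'],),loss='soft_l1');print(s.x,np.degrees(s.x[2]))
a=np.radians(40.5)
for f in (1,-1): delta(np.array([.4985-.017*np.cos(a),-.2695-.017*np.sin(a),.2]),target_R(a,0,f))
E
```

```text
[ 4.81970424e-01  1.03701308e-01  1.37046373e-01 -7.12693889e-05] 7.852178765105373
t 1.2 pos [445.2 438.6 245.3] W 1.001 F [-0.3  0.2 -0.5] q [-0.82  0.42 -0.01  1.61  0.    1.11 -0.05]
tool axes x [-0. -0. -1.] z [ 0.712  0.702 -0.   ]
shift in current tool (mm) [  45.3 -540.7 -476. ] turn(deg) [-85.93  -0.    -0.  ] shift in target-tool [  45.3  436.4 -573.1]
t 1.2 pos [445.2 438.6 245.3] W 1.001 F [-0.3  0.2 -0.5] q [-0.82  0.42 -0.01  1.61  0.    1.11 -0.05]
tool axes x [-0. -0. -1.] z [ 0.712  0.702 -0.   ]
shift in current tool (mm) [  45.3 -540.7 -476. ] turn(deg) [94.07 -0.    0.  ] shift in target-tool [  45.3 -436.4  573.1]
```

Call:
play_rows([
  [2.5,-30,-26,0,0,0,100],
  [2.5,-30,-26,0,0,0,100],
  [2.5,-30,-26,0,0,0,100],
  [2.5,-30,-26,0,0,0,100],
  [2.5,-30,-26,0,0,0,100],
  [2.5,-30,-26,0,0,0,100],
  [2.5,-30,-26,0,0,0,100],
  [2.5,-30,-26,0,0,0,100],
  [2.5,-30,-26,0,0,0,100],
  [2.5,-30,-26,0,0,0,100],
  [2.5,-30,-26,0,0,0,100],
  [2.5,-30,-26,0,0,0,100],
])

```text
time: 2.4
eef_pos: [0.4755, -0.0384, 0.2155]
tcp_rot: [-0.268, 0.654, 0.268, 0.654]
ft_force: [0.8, 0.5, -0.0]
gripper_width: 0.999
```

Call:
play_rows([
  [2.5,-30,-26,0,0,0,100],
  [2.5,-30,-26,0,0,0,100],
  [2.5,-30,-26,0,0,0,100],
  [2.5,-30,-26,0,0,0,100],
  [2.5,-30,-26,0,0,0,100],
  [0,0,0,8,0,0,100],
  [0,0,0,8,0,0,100],
  [0,0,0,8,0,0,100],
  [0,0,0,8,0,0,100],
  [0,0,0,8,0,0,100],
  [0,0,0,8,0,0,100],
  [0,0,0,8,0,0,100],
])

```text
time: 3.6
eef_pos: [0.4883, -0.2348, 0.2029]
tcp_rot: [0.072, 0.703, -0.072, 0.703]
ft_force: [0.1, -0.2, 0.3]
gripper_width: 0.998
```

Call:
play_rows([
  [0,-10,-9,8,0,0,100],
  [0,0,0,8,0,0,100],
  [0,0,0,8,0,0,100],
  [0,0,0,8,0,0,100],
  [0,0,0,6,0,0,100],
])

```text
time: 4.1
eef_pos: [0.4776, -0.2428, 0.2029]
tcp_rot: [0.297, 0.641, -0.297, 0.642]
ft_force: [-0.4, 0.6, 1.1]
gripper_width: 0.999
```

```bash
cat > shot.py <<'E'
import sys
from h import *
n,i=sys.argv[1],sys.argv[2]
st=telemetry.get_state()
im,dp=viewer.snapshot(n); C=cam(n,st)
cv2.imwrite(f'pics/{n}{i}.png',im); np.savez(f'{n}{i}.npz',im=im,dp=dp,K=C[0],d=C[1],T=C[2])
E
python3 shot.py wrist 1
python3 - <<'E'
from h import *
a=np.radians(40.5)
delta(np.array([.4985-.017*np.cos(a),-.2695-.017*np.sin(a),.2]),target_R(a,0,-1))
im,dp,C,W=load('wrist',1)
red=(im[...,2].astype(int)-im[...,1]>60)
m=(W[...,0]>.42)&(W[...,0]<.57)&(W[...,1]>-.34)&(W[...,1]<-.21)&(W[...,2]>.045)&(W[...,2]<.07)&~red
k,l,s,c=cv2.connectedComponentsWithStats(m.astype(np.uint8))
i=np.argmax(s[1:,4])+1; P=W[l==i]; print(s[i],cv2.minAreaRect(P[:,:2].astype(np.float32)*1000),np.median(P,0))
E
```

```text
t 4.15 pos [ 477.6 -242.8  202.8] W 1.001 F [ 0.3 -0.4  0.2] q [-0.15  0.37  0.7   1.9  -0.28  0.97 -0.2 ]
tool axes x [ 0. -0. -1.] z [ 0.642 -0.767  0.   ]
shift in current tool (mm) [  2.9 -18.1  34.1] turn(deg) [-0.56  0.01 -0.  ] shift in target-tool [  2.8 -18.5  33.9]
[ 344  185   33   84 2467] ((496.68243408203125, -269.5743103027344), (75.1480484008789, 25.580089569091797), 40.3541145324707) [ 0.49855009 -0.26756217  0.05062881]
```

View pics/wrist1.png

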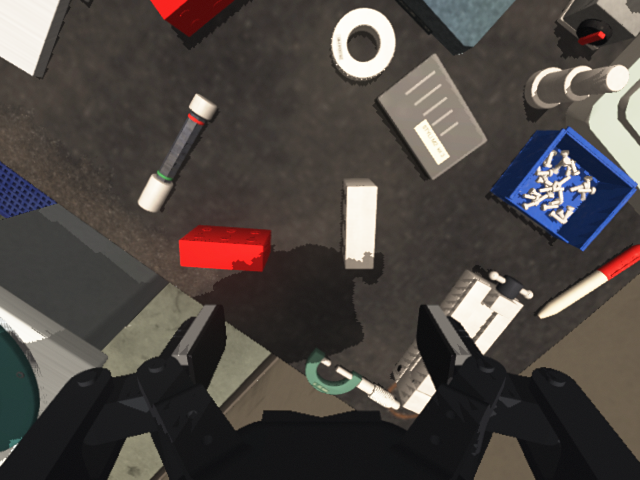

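```bash
python3 - <<'E'
from h import *
a=np.radians(40.35)
delta(np.array([.4970-.017*np.cos(a),-.2695-.017*np.sin(a),.034]),target_R(a,0,-1))
E
```

```text
t 4.15 pos [ 477.6 -242.8  202.8] W 1.001 F [ 0.3 -0.4  0.2] q [-0.15  0.37  0.7   1.9  -0.28  0.97 -0.2 ]
tool axes x [ 0. -0. -1.] z [ 0.642 -0.767  0.   ]
shift in current tool (mm) [168.9 -19.3  33.1] turn(deg) [-0.41  0.01 -0.  ] shift in target-tool [168.8 -19.5  32.9]
```

Call:
play_rows([
  [20,-10,17,-0.4,0,0,60],
  [20,-9.3,16,0,0,0,60],
  [20,0,0,0,0,0,60],
  [20,0,0,0,0,0,60],
  [0,0,0,0,0,0,60],
])

```text
time: 4.65
eef_pos: [0.4833, -0.2799, 0.1208]
tcp_rot: [0.293, 0.645, -0.293, 0.642]
ft_force: [-0.7, -0.5, 1.3]
gripper_width: 0.6
```

```bash
python3 shot.py wrist 2
python3 - <<'E'
from h import *
a=np.radians(40.35)
delta(np.array([.4970-.017*np.cos(a),-.2695-.017*np.sin(a),.034]),target_R(a,0,-1))
im,dp,C,W=load('wrist',2)
red=(im[...,2].astype(int)-im[...,1]>60)
m=(W[...,0]>.42)&(W[...,0]<.57)&(W[...,1]>-.34)&(W[...,1]<-.21)&(W[...,2]>.045)&(W[...,2]<.07)&~red
k,l,s,c=cv2.connectedComponentsWithStats(m.astype(np.uint8))
i=np.argmax(s[1:,4])+1; P=W[l==i]; print(s[i],cv2.minAreaRect(P[:,:2].astype(np.float32)*1000),np.median(P,0))
E
```

```text
t 4.7 pos [ 483.9 -280.4  122.3] W 0.598 F [ 0.8 -0.3  0.7] q [-0.02  0.53  0.63  1.9  -0.4   0.85 -0.04]
tool axes x [-0.002  0.    -1.   ] z [ 0.657 -0.754 -0.001]
shift in current tool (mm) [88.3  0.1  0.3] turn(deg) [ 0.7  -0.09  0.06] shift in target-tool [88.3 -0.   0.2]
[ 305  174   43  117 4711] ((496.7626037597656, -269.91656494140625), (75.37283325195312, 25.097322463989258), 40.239810943603516) [ 0.49939386 -0.26747984  0.05063011]
```

View pics/wrist2.png

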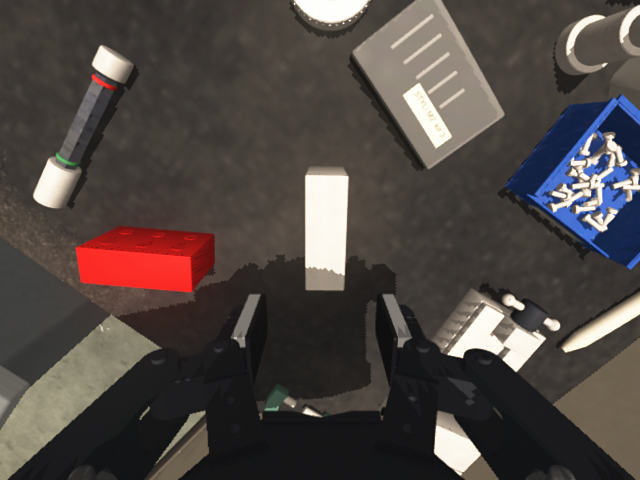

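Call:
play_rows([
  [20,0,0,0,0,0,60],
  [20,0,0,0,0,0,60],
  [20,0,0,0,0,0,60],
  [15,0,0,0,0,0,60],
  [13,0,0,0,0,0,60],
  [0,0,0,0,0,0,60],
  [0,0,0,0,0,0,0],
  [0,0,0,0,0,0,0],
  [0,0,0,0,0,0,0],
  [0,0,0,0,0,0,0],
  [0,0,0,0,0,0,0],
  [0,0,0,0,0,0,0],
])

```text
time: 5.9
eef_pos: [0.4849, -0.2809, 0.0358]
tcp_rot: [0.293, 0.643, -0.293, 0.644]
ft_force: [-1.3, -0.6, 7.7]
gripper_width: 0.288
```

```bash
python3 - <<'E'
from h import *
a=np.radians(40.35)
delta(np.array([.4970-.017*np.cos(a),-.2695-.017*np.sin(a),.034]),target_R(a,0,-1))
E
```

```text
t 5.9 pos [ 484.9 -280.9   35.8] W 0.288 F [-1.3 -0.6  7.7] q [ 0.06  0.66  0.53  1.93 -0.51  0.69  0.04]
tool axes x [ 0.001 -0.001 -1.   ] z [ 0.656 -0.755  0.001]
shift in current tool (mm) [ 1.8 -0.4 -0.9] turn(deg) [ 0.63  0.08 -0.03] shift in target-tool [ 1.8 -0.5 -0.9]
```

Call:
play_rows([
  [-10,0,0,0,0,0,0],
  [-20,0,0,0,0,0,0],
  [-25,0,0,0,0,0,0],
  [-25,0,0,0,0,0,0],
  [-25,0,0,0,0,0,0],
  [-15,0,0,0,0,0,0],
  [0,0,0,0,0,0,0],
])

```text
time: 6.6
eef_pos: [0.4851, -0.2807, 0.1566]
tcp_rot: [0.293, 0.642, -0.293, 0.644]
ft_force: [-0.0, 0.0, -8.2]
gripper_width: 0.285
```

```bash
cat >> h.py <<'E'
BX=[.48197,.1037,.13705,0]
def b2w(P,x=None):
    x=BX if x is None else x
    c,s=np.cos(x[2]),np.sin(x[2]); P=np.array(P)/1000.
    return np.array([x[0]+c*P[0]-s*P[1], x[1]+s*P[0]+c*P[1], P[2]])
E
python3 - <<'E'
from h import *
delta(b2w([-62,0,150]),target_R(BX[2],0,-1))
E
```

```text
t 6.6 pos [ 485.1 -280.7  156.6] W 0.285 F [-0.   0.  -8.2] q [-0.04  0.48  0.66  1.88 -0.37  0.91 -0.07]
tool axes x [ 0.003 -0.001 -1.   ] z [ 0.656 -0.755  0.002]
shift in current tool (mm) [   6.2  197.9 -326.1] turn(deg) [33.13  0.1  -0.12] shift in target-tool [   6.6  -12.5 -381.2]
```

Call:
play_rows([
  [0,8,-14,0,0,0,0],
  [0,16,-26,0,0,0,0],
  [0,18,-29,0,0,0,0],
  [0,18,-29,0,0,0,0],
  [0,18,-29,0,0,0,0],
  [0,18,-29,0,0,0,0],
  [0,18,-29,0,0,0,0],
  [0,18,-29,0,0,0,0],
  [0,18,-29,0,0,0,0],
  [0,18,-29,0,0,0,0],
  [0,16,-28,0,0,0,0],
  [0,14,-26,0,0,0,0],
])

```text
time: 7.8
eef_pos: [0.419, 0.0969, 0.154]
tcp_rot: [0.293, 0.644, -0.294, 0.643]
ft_force: [-0.2, 0.4, -8.5]
gripper_width: 0.289
```

Call:
play_rows([
  [0,0,0,6,0,0,0],
  [0,0,0,8,0,0,0],
  [0,0,0,8,0,0,0],
  [0,0,0,8,0,0,0],
  [0,0,0,3,0,0,0],
  [0,0,0,0,0,0,0],
])

```text
time: 8.4
eef_pos: [0.4195, 0.0954, 0.154]
tcp_rot: [0.464, 0.534, -0.465, 0.533]
ft_force: [-0.0, 0.4, -7.5]
gripper_width: 0.283
```

```bash
python3 - <<'E'
from h import *
delta(b2w([-62,0,150]),target_R(BX[2],0,-1))
E
python3 shot.py wrist 3;python3 shot.py scene 3;python3 shot.py side 3
```

```text
t 8.4 pos [419.5  95.4 154. ] W 0.283 F [-0.   0.4 -7.5] q [-0.93  0.24  0.71  2.18 -0.22  0.79 -1.5 ]
tool axes x [-0.001 -0.001 -1.   ] z [ 0.138 -0.99   0.001]
shift in current tool (mm) [4.  1.1 0.3] turn(deg) [0.08 0.04 0.08] shift in target-tool [4.  1.  0.3]
```

View pics/wrist3.png

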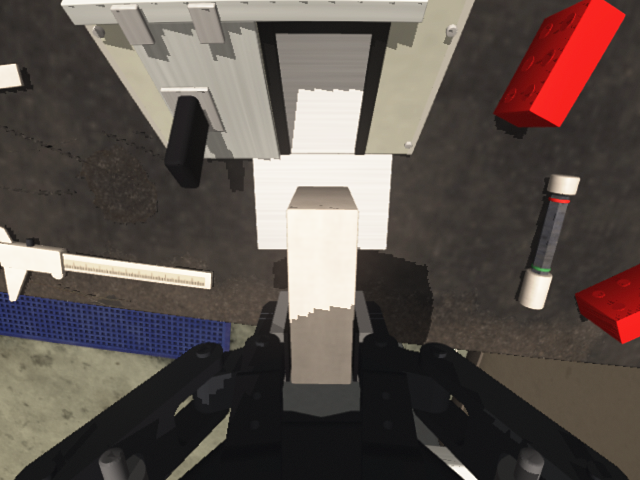

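View pics/scene3.png

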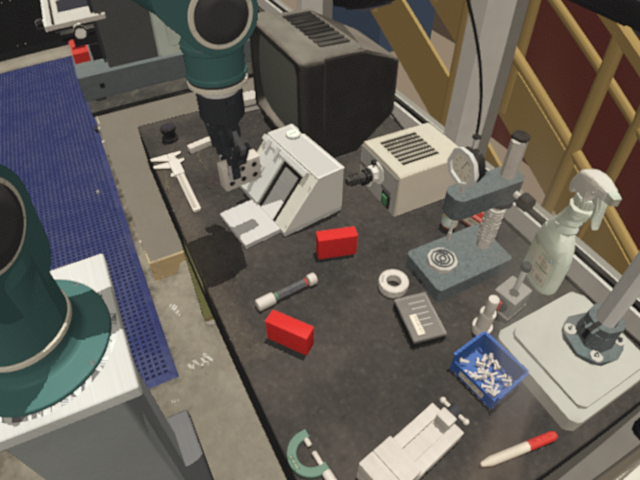

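View pics/side3.png

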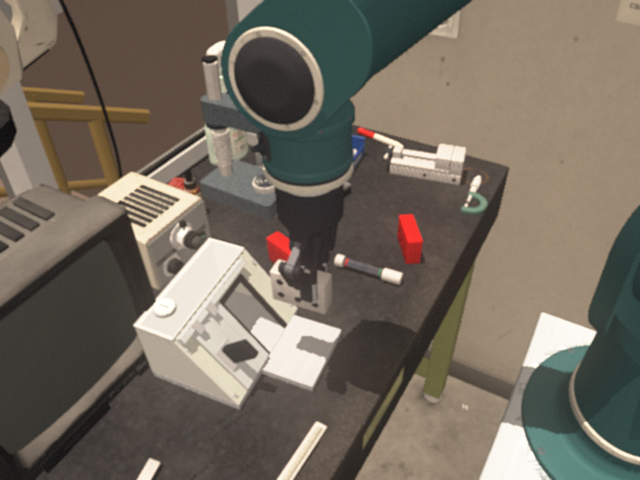

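```bash
python3 - <<'E'
from h import *
from scipy.optimize import least_squares
im,dp,C,W=load('wrist',3)
mod={'lo+':(-80,55,12),'lo-':(-80,-55,12),'li+':(0,55,12),'li-':(0,-55,12)}
for k,v in mod.items(): print(k,proj(b2w(v),C)[0])
vis=im.copy()
def L(P): cv2.polylines(vis,[np.int32(np.round(proj(np.array([b2w(p) for p in P]),C)*16))],True,(0,0,255),1,cv2.LINE_AA,4)
L([(-80,55,12),(-80,-55,12),(0,-55,12),(0,55,12)]);L([(0,-25,12),(65.5,-25,90),(65.5,25,90),(0,25,12)]);L([(84,-70,112),(143,-70,112),(143,120,112),(84,120,112)])
cv2.imwrite('pics/w3o.png',cv2.resize(vis[0:270,150:500],None,fx=2.2,fy=2.2,interpolation=cv2.INTER_CUBIC))
# block pose
m=(W[...,2]>.14)&(W[...,2]<.2)
k,l,s,c=cv2.connectedComponentsWithStats(m.astype(np.uint8))
lab=l[250,320]; P=W[l==lab]; P=W[200:300,285:360].reshape(-1,3); P=P[(P[:,2]>.155)];print(len(P),np.median(P,0),cv2.minAreaRect(P[:,:2].astype(np.float32)*1000))
v,u=proj(np.array([[0,0,0]]),C)[0]
E
```

```text
lo+ [256.97796152 247.36466447]
lo- [385.72223719 247.55003712]
li+ [251.17490749 150.84994707]
li- [391.96967173 151.1155995 ]
6773 [0.45747466 0.10062059 0.1686206 ] ((454.8521423339844, 100.45697784423828), (35.82940673828125, 25.531089782714844), 7.615302085876465)
```

View pics/w3o.png

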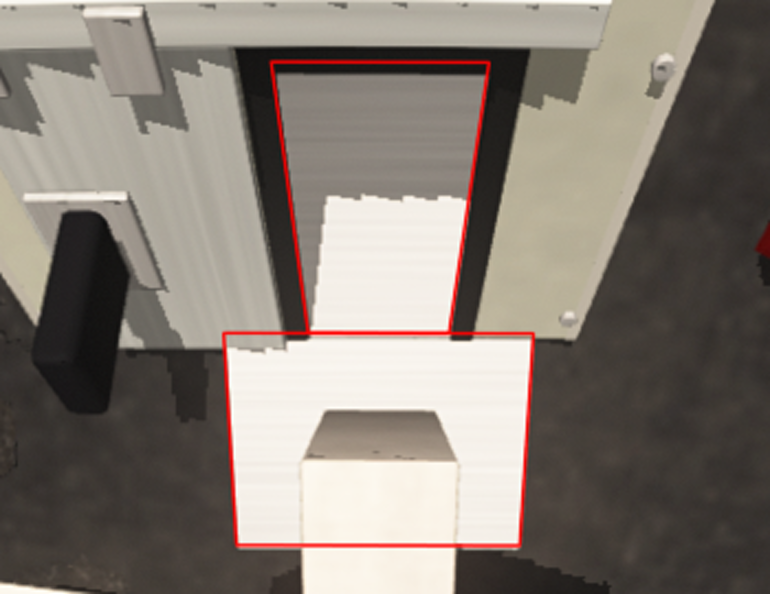

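Call:
play_rows([
  [20,0.5,0,0,0,0,0],
  [25,0,0,0,0,0,0],
  [25,0,0,0,0,0,0],
  [20,0,0,0,0,0,0],
  [12,0,0,0,0,0,0],
  [0,0,0,0,0,0,0],
])

```text
time: 9.15
eef_pos: [0.42, 0.0951, 0.0518]
tcp_rot: [0.463, 0.534, -0.465, 0.533]
ft_force: [-0.0, 0.4, -7.3]
gripper_width: 0.291
```

```bash
python3 shot.py wrist 4; python3 - <<'E'
from h import *
delta(b2w([-62,0,51]),target_R(BX[2],0,-1))
im,dp,C,W=load('wrist',4)
vis=im.copy()
def L(P): cv2.polylines(vis,[np.int32(np.round(proj(np.array([b2w(p) for p in P]),C)*16))],True,(0,0,255),1,cv2.LINE_AA,4)
L([(-80,55,12),(-80,-55,12),(0,-55,12),(0,55,12)]);L([(0,-25,12),(65.5,-25,90),(65.5,25,90),(0,25,12)])
cv2.imwrite('pics/w4o.png',cv2.resize(vis[0:300,120:520],None,fx=2,fy=2,interpolation=cv2.INTER_CUBIC))
P=W[150:330,270:375].reshape(-1,3); D=P-np.array([BX[0],BX[1],0]);c,s=np.cos(BX[2]),np.sin(BX[2])
B=np.c_[c*D[:,0]+s*D[:,1],-s*D[:,0]+c*D[:,1],D[:,2]]*1000
t=B[(B[:,2]>60)&(B[:,2]<72)&(B[:,0]<0)]; print(len(t),np.percentile(t,[1,50,99],axis=0))
E
```

```text
t 9.2 pos [420.6  95.2  52.7] W 0.285 F [-0.9  0.5 -7.4] q [-0.78  0.46  0.56  2.23 -0.45  0.57 -1.3 ]
tool axes x [-0.001 -0.001 -1.   ] z [ 0.139 -0.99   0.   ]
shift in current tool (mm) [ 1.7 -0.   0. ] turn(deg) [0.13 0.03 0.05] shift in target-tool [ 1.7 -0.   0. ]
9043 [[-57.03267704 -17.42115382  61.01621563]
 [-32.02231057   0.17448014  66.47395994]
 [ -9.23509014  17.14788645  70.12856066]]
```

View pics/w4o.png

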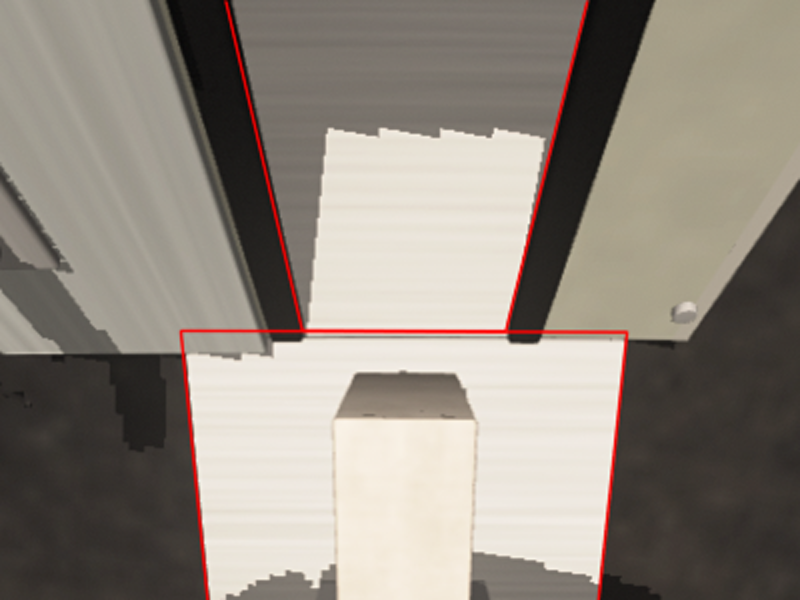

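Call:
play_rows([
  [0,10,0,0,0,0,0],
  [0,15,0,0,0,0,0],
  [0,15,0,0,0,0,0],
  [0,10,0,0,0,0,0],
  [0,6,0,0,0,0,0],
  [1,0,0,0,0,0,0],
  [1,0,0,0,0,0,0],
  [0,0,0,0,0,0,0],
])

```text
time: 10.0
eef_pos: [0.4755, 0.1032, 0.0506]
tcp_rot: [0.464, 0.534, -0.464, 0.533]
ft_force: [-0.1, 0.7, -8.0]
gripper_width: 0.286
```

```bash
python3 shot.py wrist 5;python3 shot.py side 5; python3 - <<'E'
from h import *
delta(b2w([-6,0,48]),target_R(BX[2],0,-1))
E
```

```text
t 10.1 pos [475.7 103.3  50.8] W 0.281 F [-0.1  0.2 -7.5] q [-0.73  0.53  0.55  2.1  -0.47  0.63 -1.28]
tool axes x [-0. -0. -1.] z [ 0.139 -0.99  -0.   ]
shift in current tool (mm) [2.8 0.3 0.5] turn(deg) [ 0.13 -0.    0.02] shift in target-tool [2.8 0.3 0.5]
```

View pics/wrist5.png

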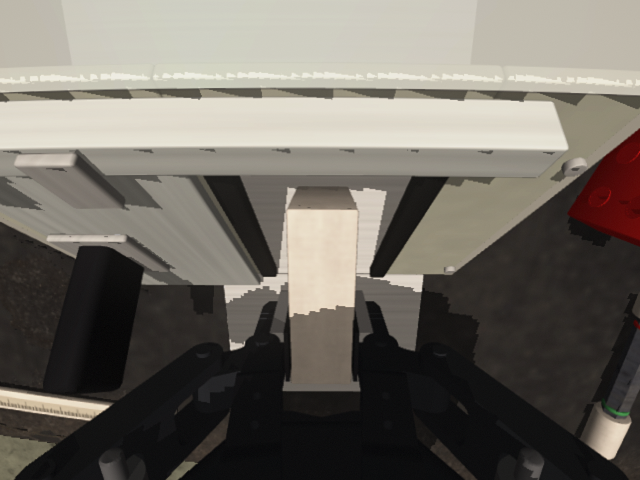

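View pics/side5.png

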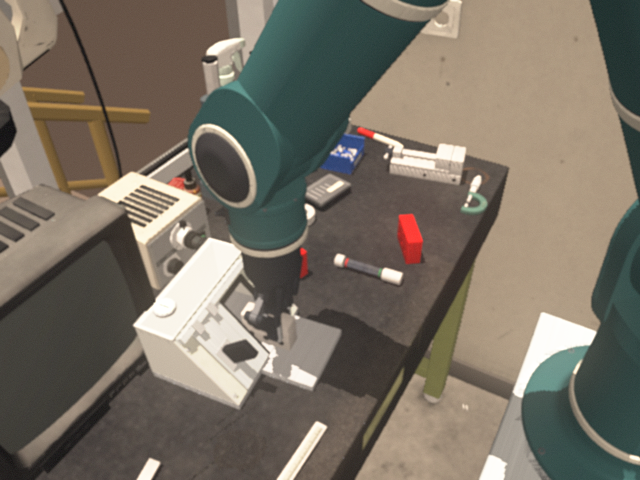

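Call:
play_rows([
  [1,0,0,0,0,0,0],
  [1,0,0,0,0,0,0],
  [0.5,0,0,0,0,0,0],
  [0,0,0,0,0,0,0],
])

```text
time: 10.5
eef_pos: [0.476, 0.1033, 0.0482]
tcp_rot: [0.464, 0.534, -0.464, 0.534]
ft_force: [-0.6, -0.1, -8.2]
gripper_width: 0.289
```

Call:
play_rows([
  [0.5,0,0,0,0,0,0],
  [0.5,0,0,0,0,0,0],
  [0,0,0,0,0,0,0],
])

```text
time: 10.8
eef_pos: [0.4761, 0.1032, 0.0478]
tcp_rot: [0.464, 0.534, -0.464, 0.533]
ft_force: [-6.8, -2.1, 11.5]
gripper_width: 0.288
```

Call:
play_rows([
  [0,0,0,0,0,0,45],
  [0,0,0,0,0,0,45],
  [0,0,0,0,0,0,45],
  [-10,0,0,0,0,0,45],
  [-20,0,0,0,0,0,45],
  [-25,0,0,0,0,0,45],
  [-25,0,0,0,0,0,45],
  [-20,-10,0,0,0,0,45],
  [0,-30,0,0,0,0,0],
  [0,-35,0,0,0,0,0],
  [0,0,0,0,0,0,0],
])

```text
time: 11.9
eef_pos: [0.3984, 0.0924, 0.1475]
tcp_rot: [0.464, 0.535, -0.464, 0.533]
ft_force: [0.2, 0.3, 0.8]
gripper_width: -0.001
```

```bash
python3 shot.py wrist 6;python3 shot.py side 6;python3 shot.py scene 6; python3 - <<'E'
from h import *
delta(b2w([-100,0,48]),target_R(BX[2],0,-1))
im,dp,C,W=load('wrist',6)
D=W-np.array([BX[0],BX[1],0]);c,s=np.cos(BX[2]),np.sin(BX[2])
B=np.stack([c*D[...,0]+s*D[...,1],-s*D[...,0]+c*D[...,1],D[...,2]],-1)*1000
m=(B[...,2]>58)&(B[...,2]<67)&(abs(B[...,1])<22)&(B[...,0]<60)&(B[...,0]>-60)
k,l,st,_=cv2.connectedComponentsWithStats(m.astype(np.uint8)); i=np.argmax(st[1:,4])+1
P=B[l==i]; print(st[i],np.percentile(P,[1,50,99],axis=0),cv2.minAreaRect(P[:,:2].astype(np.float32)))
E
```

```text
t 12.05 pos [402.4  93.2 147.9] W -0.004 F [ 0.4 -0.2  0.2] q [-0.96  0.22  0.73  2.22 -0.21  0.76 -1.52]
tool axes x [ 0.001  0.001 -1.   ] z [ 0.139 -0.99  -0.001]
shift in current tool (mm) [ 99.9 -19.9   0.5] turn(deg) [ 0.14 -0.03 -0.07] shift in target-tool [ 99.9 -19.8   0.5]
[ 301   32   44  135 5642] [[-26.47084883 -11.96895185  60.98811264]
 [ 12.9754026    0.25888674  62.62711159]
 [ 46.4771797   12.47385529  64.25667955]] ((10.154239654541016, 0.25635242462158203), (25.060413360595703, 74.85276794433594), 89.30487823486328)
```

View pics/wrist6.png

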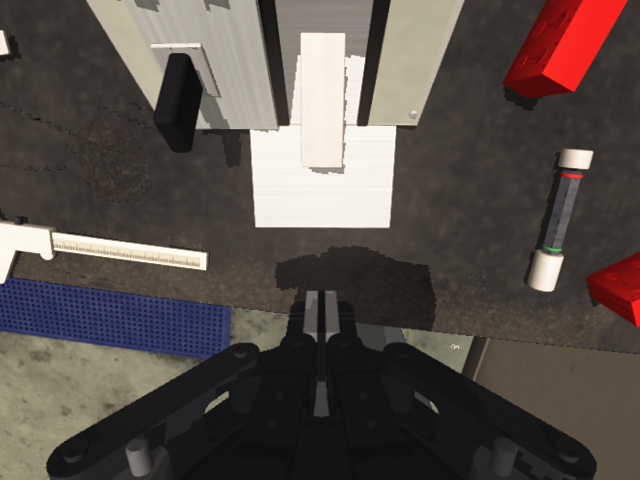

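View pics/side6.png

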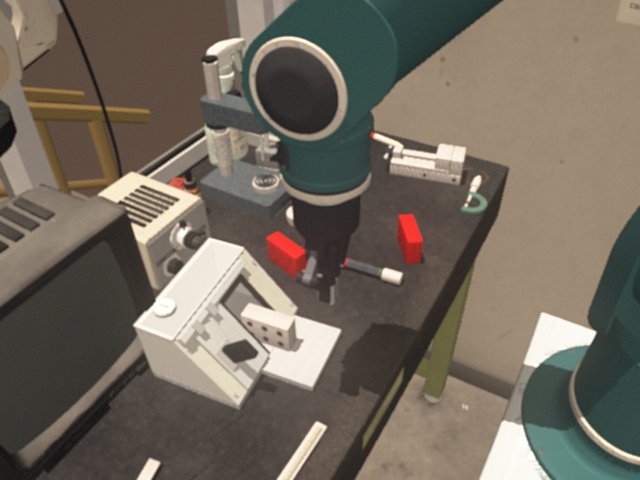

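```bash
python3 - <<'E'
from h import *
c,s=np.cos(BX[2]),np.sin(BX[2])
for n,roi in (('wrist',(50,155,150,205)),('side',(335,365,215,262)),('scene',(155,180,235,262))):
    im,dp,C,W=load(n,6 if n!='scene' else 0)
    D=W-np.array([BX[0],BX[1],0])
    B=np.stack([c*D[...,0]+s*D[...,1],-s*D[...,0]+c*D[...,1],D[...,2]],-1)*1000
    sub=B[roi[0]:roi[1],roi[2]:roi[3]].reshape(-1,3); col=im[roi[0]:roi[1],roi[2]:roi[3]].reshape(-1,3).max(1)
    P=sub[(col<60)&(sub[:,2]>20)]; print(n,len(P),np.percentile(P,[2,25,50,75,98],axis=0).round(1).tolist())
    u=(P[:,0]-.84*(P[:,2]-12))*-np.cos(np.radians(40)); print('off wall',np.percentile(u,[2,50,98]))
E
```

```text
wrist 3419 [[-15.0, 73.0, 61.2], [-1.9, 73.6, 77.7], [8.1, 75.0, 85.9], [19.1, 79.2, 93.4], [32.9, 83.7, 101.1]]
off wall [13.28290702 42.31928548 59.03538476]Traceback (most recent call last):
  File "<stdin>", line 8, in <module>
    return _quantile_unchecked(
        a, q, axis, out, overwrite_input, method, keepdims, weights)
    return _ureduce(a,
                    func=_quantile_ureduce_func,
    ...<5 lines>...
                    overwrite_input=overwrite_input,
                    method=method)
    r = func(a, **kwargs)
    result = _quantile(arr,
                       quantiles=q,
    ...<2 lines>...
                       out=out,
                       weights=wgt)
    slices_having_nans = np.isnan(arr[-1, ...])
                                  ~~~^^^^^^^^^
IndexError: index -1 is out of bounds for axis 0 with size 0
```

```bash
python3 - <<'E'
from h import *
im,dp,C,W=load('wrist',6)
p,r,s=pose(); T=(W-p)@r.as_matrix()*1000
m=(dp>0)&(dp<.22)
P=T[m]; print(len(P))
for a in range(-120,30,10):
    q=P[(P[:,0]>=a)&(P[:,0]<a+10)]
    if len(q): print(a,len(q),'y',q[:,1].min().round(),q[:,1].max().round(),'z',q[:,2].min().round(),q[:,2].max().round())
E
```

```text
93666
-90 2493 y 7.0 16.0 z -55.0 56.0
-80 15974 y -6.0 15.0 z -62.0 63.0
-70 13301 y -17.0 14.0 z -61.0 62.0
-60 9441 y -17.0 13.0 z -53.0 53.0
-50 7610 y -16.0 11.0 z -45.0 45.0
-40 4324 y -18.0 9.0 z -37.0 37.0
-30 1269 y -17.0 9.0 z -21.0 29.0
-20 828 y 0.0 6.0 z -14.0 14.0
-10 770 y 0.0 6.0 z -13.0 13.0
0 574 y 0.0 6.0 z -13.0 13.0
10 15 y 5.0 5.0 z -6.0 5.0
```

Call:
play_rows([
  [0,10,0,0,0,0,0],
  [0,15,0,0,0,0,0],
  [0,5,0,0,0,4,0],
  [0,0,0,0,0,5,0],
  [0,0,0,0,0,5,0],
  [0,0,0,0,0,5,0],
  [0,0,0,0,0,5,0],
  [0,0,0,0,0,0,0],
])

```text
time: 12.85
eef_pos: [0.431, 0.0969, 0.1468]
tcp_rot: [0.565, 0.425, -0.343, 0.619]
ft_force: [-0.0, 0.8, 0.8]
gripper_width: 0.004
```

```bash
python3 - <<'E'
from h import *
delta(b2w([-50,0,42]),target_R(BX[2],np.radians(25),-1))
E
```

```text
t 12.85 pos [431.   96.9 146.8] W 0.004 F [-0.   0.8  0.8] q [-1.15  0.09  0.84  2.44  0.04  0.23 -1.79]
tool axes x [ 0.403  0.056 -0.913] z [ 0.139 -0.99   0.001]
shift in current tool (mm) [ 96.3 -41.4   0.2] turn(deg) [ 0.14 -0.02  0.98] shift in target-tool [ 95.6 -43.    0.2]
```

Call:
play_rows([
  [0,0,0,0,0,-5,0],
  [0,0,0,0,0,-5,0],
  [0,0,0,0,0,0,0],
])

```text
time: 13.15
eef_pos: [0.4344, 0.0975, 0.1483]
tcp_rot: [0.525, 0.473, -0.396, 0.586]
ft_force: [0.0, -0.3, -0.8]
gripper_width: -0.0
```

```bash
python3 - <<'E'
from h import *
delta(b2w([-48,0,57]),target_R(BX[2],np.radians(14),-1))
E
```

```text
t 13.15 pos [434.4  97.5 148.3] W -0.0 F [ 0.  -0.3 -0.8] q [-1.01  0.15  0.74  2.31 -0.15  0.48 -1.59]
tool axes x [ 0.238  0.033 -0.971] z [ 0.138 -0.99   0.   ]
shift in current tool (mm) [ 88.6 -21.9   0.4] turn(deg) [ 0.11 -0.01  0.08] shift in target-tool [ 88.6 -22.1   0.4]
```

Call:
play_rows([
  [17.7,-4.4,0.1,0,0,0,0],
  [17.7,-4.4,0.1,0,0,0,0],
  [17.7,-4.4,0.1,0,0,0,0],
  [17.7,-4.4,0.1,0,0,0,0],
  [17.7,-4.4,0,0,0,0,0],
  [0,0,0,0,0,0,0],
])

```text
time: 13.75
eef_pos: [0.4311, 0.0957, 0.0544]
tcp_rot: [0.525, 0.473, -0.397, 0.586]
ft_force: [0.4, -0.2, 0.4]
gripper_width: -0.001
```

```bash
python3 shot.py wrist 7; python3 shot.py scene 7; python3 - <<'E'
from h import *
delta(b2w([-48,0,57]),target_R(BX[2],np.radians(14),-1))
E
```

```text
t 13.85 pos [431.9  96.1  56.2] W 0.001 F [ 0.8 -0.5 -0.3] q [-0.71  0.36  0.45  2.37 -0.51  0.23 -1.26]
tool axes x [ 0.239  0.033 -0.97 ] z [ 0.138 -0.99   0.001]
shift in current tool (mm) [-0.1  2.7 -0.7] turn(deg) [0.07 0.02 0.02] shift in target-tool [-0.1  2.7 -0.7]
```

View pics/wrist7.png

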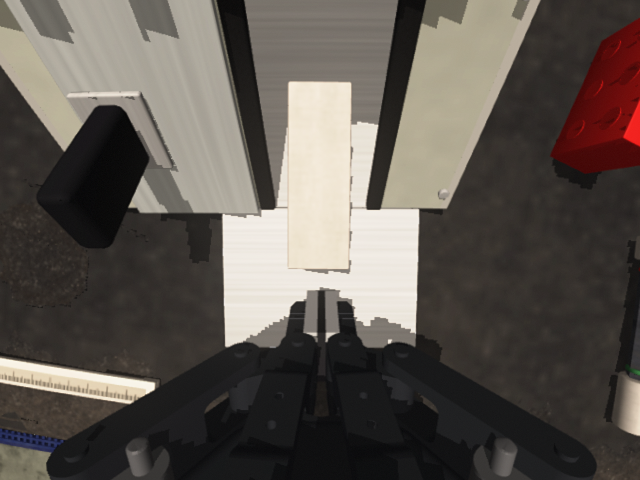

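Call:
play_rows([
  [1.9,7.8,-0.7,0,0,0,0],
  [1.5,5.8,0,0,0,0,0],
  [1.5,5.8,0,0,0,0,0],
  [1.5,5.8,0,0,0,0,0],
  [1.5,5.8,0,0,0,0,0],
  [1.5,5.8,0,0,0,0,0],
  [1.5,5.8,0,0,0,0,0],
  [1.5,5.8,0,0,0,0,0],
  [0,0,0,0,0,0,0],
])

```text
time: 14.75
eef_pos: [0.4819, 0.1047, 0.0563]
tcp_rot: [0.526, 0.473, -0.395, 0.586]
ft_force: [-0.7, 0.2, 0.9]
gripper_width: 0.004
```

```bash
python3 shot.py wrist 8; python3 shot.py scene 8; python3 - <<'E'
from h import *
delta(b2w([39,0,57]),target_R(BX[2],np.radians(14),-1))
im,dp,C,W=load('wrist',8)
D=W-np.array([BX[0],BX[1],0]);c,s=np.cos(BX[2]),np.sin(BX[2])
B=np.stack([c*D[...,0]+s*D[...,1],-s*D[...,0]+c*D[...,1],D[...,2]],-1)*1000
m=(B[...,2]>59)&(B[...,2]<67)&(abs(B[...,1])<24)&(B[...,0]<130)&(B[...,0]>-60)
k,l,st,_=cv2.connectedComponentsWithStats(m.astype(np.uint8)); 
for i in np.argsort(-st[1:,4])[:3]+1:
    P=B[l==i]; print(st[i],np.percentile(P,[1,50,99],axis=0).round(1).tolist(),cv2.minAreaRect(P[:,:2].astype(np.float32)))
E
```

```text
t 14.85 pos [481.6 104.6  56.2] W -0.001 F [ 0.2 -0.6  0.6] q [-0.68  0.43  0.44  2.25 -0.52  0.29 -1.25]
tool axes x [ 0.241  0.034 -0.97 ] z [ 0.139 -0.99   0.   ]
shift in current tool (mm) [ 8.8 38.3  1. ] turn(deg) [ 0.14 -0.03 -0.06] shift in target-tool [ 8.7 38.3  0.9]
[ 292  163   63  134 8136] [[12.6, -11.7, 61.1], [40.1, 0.5, 62.6], [66.5, 12.9, 64.1]] ((39.410343170166016, 0.6655464172363281), (25.504793167114258, 55.49293518066406), 89.42981719970703)
[289 300  65  23 635] [[2.7, -12.0, 59.1], [5.1, 1.2, 63.2], [9.3, 14.4, 66.9]] ((5.986666679382324, 1.1901006698608398), (7.3042988777160645, 26.973098754882812), 0.4586621820926666)
[288 321   2   1   2] [[2.8, 14.2, 66.7], [2.8, 14.4, 66.8], [2.9, 14.6, 67.0]] ((2.8187687397003174, 14.419784545898438), (0.3910902440547943, 0.0), -101.15298461914062)
```

View pics/wrist8.png

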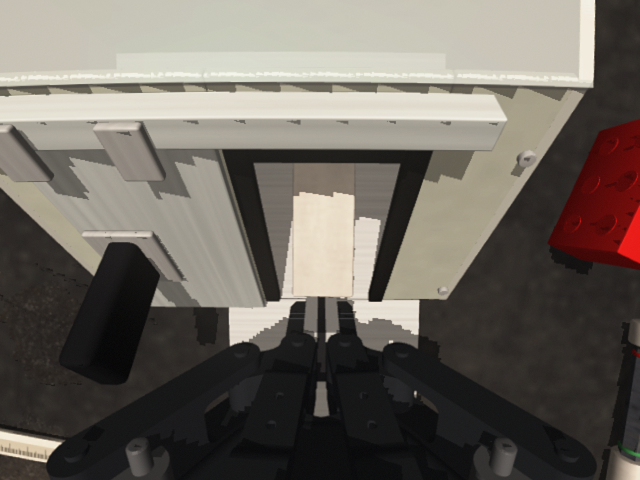

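View pics/scene8.png

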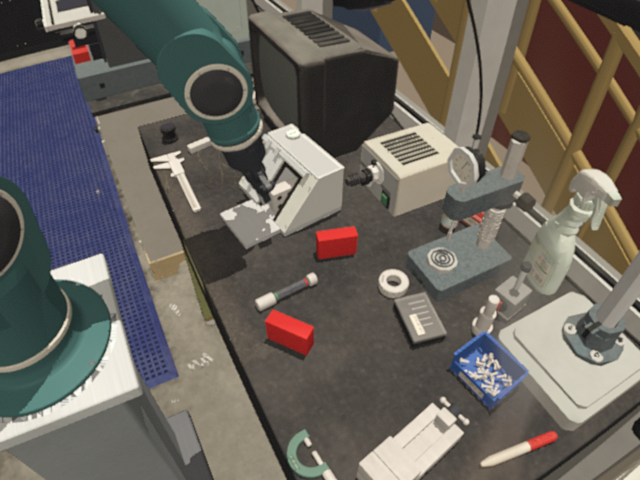

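Call:
play_rows([
  [1.2,5.5,0,0,0,0,0],
  [1.2,5.5,0,0,0,0,0],
  [1.2,5.5,0,0,0,0,0],
  [1.2,5.5,0,0,0,0,0],
  [0,0,0,0,0,0,0],
])

```text
time: 15.35
eef_pos: [0.5041, 0.1076, 0.0566]
tcp_rot: [0.526, 0.473, -0.395, 0.586]
ft_force: [0.1, 0.4, 0.0]
gripper_width: 0.004
```

Call:
play_rows([
  [1.2,5.5,0,0,0,0,0],
  [1.3,5.5,0,0,0,0,0],
  [1.3,5.5,0,0,0,0,0],
  [0,0,0,0,0,0,0],
])

```text
time: 15.75
eef_pos: [0.5208, 0.1099, 0.0568]
tcp_rot: [0.526, 0.473, -0.395, 0.586]
ft_force: [-1.3, 0.2, 0.1]
gripper_width: -0.005
```

```bash
python3 shot.py wrist 9; python3 shot.py side 9; python3 - <<'E'
from h import *
delta(b2w([39,0,57]),target_R(BX[2],np.radians(14),-1))
E
```

```text
t 15.85 pos [520.5 109.8  56.9] W 0.002 F [ 0.2 -0.3 -0.3] q [-0.65  0.48  0.44  2.16 -0.51  0.33 -1.25]
tool axes x [ 0.24   0.033 -0.97 ] z [ 0.139 -0.99   0.   ]
shift in current tool (mm) [-0.1  0.   0.8] turn(deg) [ 0.11 -0.02 -0.05] shift in target-tool [-0.1  0.   0.8]
```

View pics/wrist9.png

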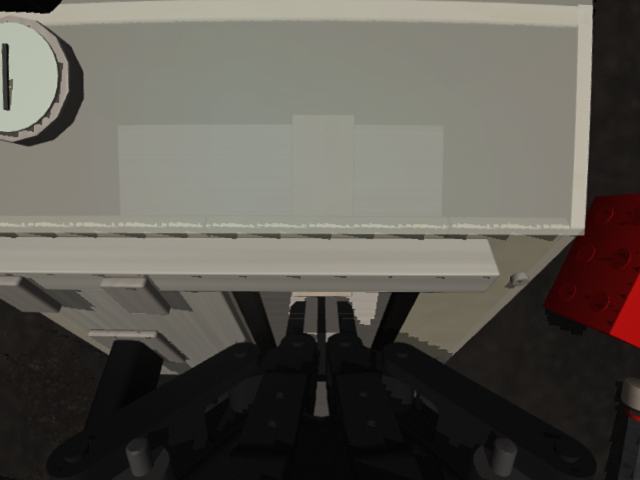

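View pics/side9.png

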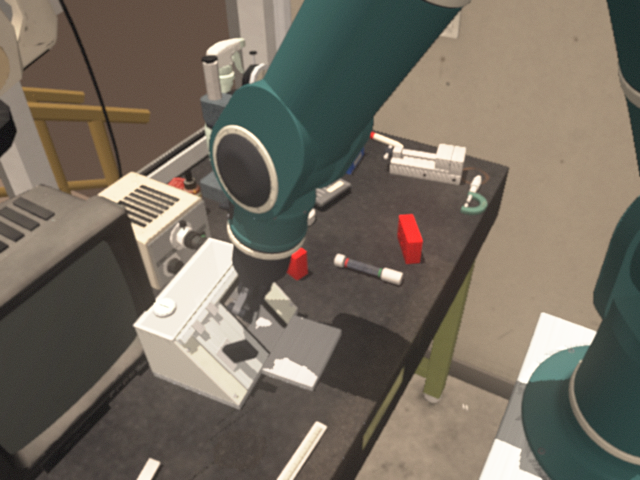

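Call:
play_rows([
  [-1.2,-4.9,0,0,0,0,0],
  [-3.6,-14.6,0,0,0,0,0],
  [-4.8,-19.4,0,0,0,0,0],
  [-4.8,-19.4,0,0,0,0,0],
  [-4.8,-19.4,0,0,0,0,0],
  [-19.4,4.8,0,0,0,0,0],
  [-24.3,6,0,0,0,0,0],
  [-24.3,6,0,0,0,0,0],
  [-19.4,4.8,0,0,0,0,0],
  [0,0,0,0,0,0,0],
])

```text
time: 16.85
eef_pos: [0.4413, 0.0994, 0.1486]
tcp_rot: [0.527, 0.473, -0.394, 0.586]
ft_force: [-0.3, 0.8, -0.4]
gripper_width: 0.002
```

```bash
python3 shot.py wrist 10; python3 shot.py scene 10; python3 - <<'E'
from h import *
delta(b2w([5,112,75]),target_R(BX[2],np.radians(14),-1))
im,dp,C,W=load('wrist',10)
D=W-np.array([BX[0],BX[1],0]);c,s=np.cos(BX[2]),np.sin(BX[2])
B=np.stack([c*D[...,0]+s*D[...,1],-s*D[...,0]+c*D[...,1],D[...,2]],-1)*1000
m=(B[...,2]>59)&(B[...,2]<67)&(abs(B[...,1])<24)&(B[...,0]<130)&(B[...,0]>-60)
k,l,st,_=cv2.connectedComponentsWithStats(m.astype(np.uint8)); 
for i in np.argsort(-st[1:,4])[:3]+1:
    P=B[l==i]; print(st[i],np.percentile(P,[1,50,99],axis=0).round(1).tolist(),cv2.minAreaRect(P[:,:2].astype(np.float32)))
m=(abs(B[...,1])<20)&(B[...,2]>15)&(B[...,2]<67)&(B[...,0]>20)&(B[...,0]<110); P=B[m]; print(len(P),np.percentile(P[:,0],[1,5,20,50]))
m=(B[...,2]>12)&(B[...,2]<110)&(B[...,1]>60)&(B[...,1]<100)&(im.max(2)<60)&(B[...,0]<40); P=B[m]; print(len(P),np.percentile(P,[1,10,50,90,99],axis=0).round(1).tolist())
E
```

```text
t 16.95 pos [440.3  99.2 146.7] W -0.002 F [-0.9  0.3 -0.2] q [-1.04  0.18  0.79  2.3  -0.21  0.48 -1.53]
tool axes x [ 0.24   0.035 -0.97 ] z [ 0.14  -0.99  -0.001]
shift in current tool (mm) [  81.1   28.4 -110.5] turn(deg) [ 0.16 -0.11 -0.05] shift in target-tool [  80.9   28.1 -110.7]
[ 305  118   37   30 1102] [[51.2, -11.5, 60.3], [60.6, 0.6, 62.6], [70.2, 12.8, 64.3]] ((60.739749908447266, 0.60113525390625), (19.69810676574707, 24.44501304626465), 0.09493278712034225)
1461 [50.96799931 51.07687704 51.28261747 57.40881091]
2287 [[-15.8, 73.1, 59.4], [-9.5, 73.3, 71.7], [7.7, 75.3, 86.5], [26.8, 82.0, 98.5], [33.6, 84.0, 101.4]]
```

View pics/wrist10.png

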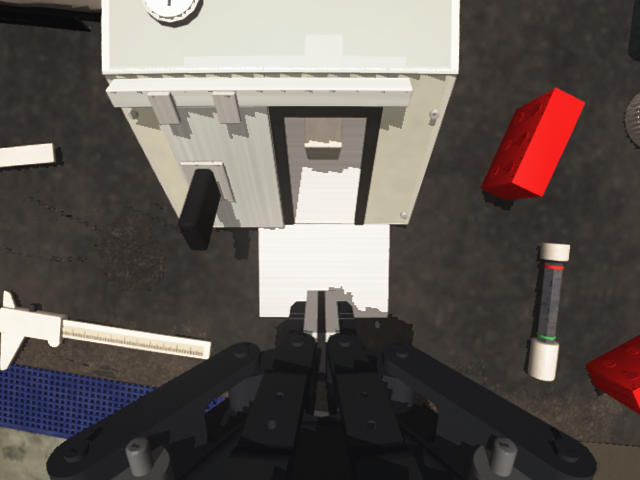

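View pics/scene10.png

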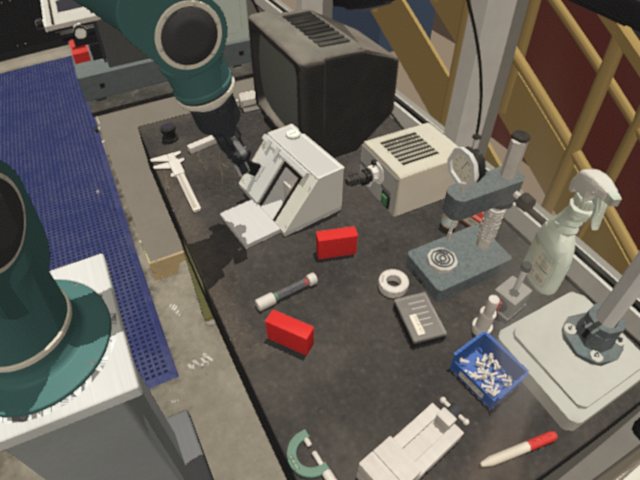

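Call:
play_rows([
  [0,0,-12,0,0,0,0],
  [0,0,-22,0,0,0,0],
  [0,0,-25,0,0,0,0],
  [0,0,-25,0,0,0,0],
  [0,0,-20,0,0,0,0],
  [4,15,-6,0,0,0,0],
  [4,16,0,0,0,0,0],
  [3.4,14.6,0,0,0,0,0],
  [0,0,0,0,0,0,0],
])

```text
time: 17.85
eef_pos: [0.4729, 0.2136, 0.1456]
tcp_rot: [0.525, 0.473, -0.396, 0.586]
ft_force: [0.0, 0.2, -0.3]
gripper_width: 0.001
```

```bash
python3 shot.py wrist 11; python3 - <<'E'
from h import *
delta(b2w([5,112,75]),target_R(BX[2],np.radians(14),-1))
E
```

```text
t 17.9 pos [471.9 213.4 145.5] W 0.001 F [ 0.3  0.9 -0.1] q [-1.15  0.32  0.71  2.15 -0.25  0.53 -1.72]
tool axes x [ 0.239  0.032 -0.971] z [ 0.138 -0.99   0.001]
shift in current tool (mm) [ 68.4 -17.   -2.1] turn(deg) [0.07 0.06 0.07] shift in target-tool [ 68.4 -17.1  -2. ]
```

View pics/wrist11.png

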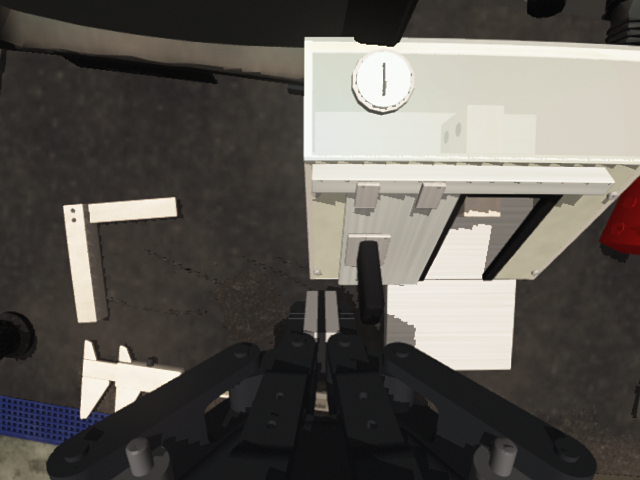

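Call:
play_rows([
  [12,-3,0,0,0,0,0],
  [18,-4.5,0,0,0,0,0],
  [18,-4.5,0,0,0,0,0],
  [15.5,-3.8,0,0,0,0,0],
  [0,0,0,0,0,0,0],
])

```text
time: 18.4
eef_pos: [0.4701, 0.2131, 0.0786]
tcp_rot: [0.524, 0.473, -0.397, 0.586]
ft_force: [-0.7, -0.5, 0.9]
gripper_width: 0.002
```

```bash
python3 shot.py wrist 12; python3 shot.py side 12; python3 - <<'E'
from h import *
delta(b2w([5,35,80]),target_R(BX[2],np.radians(14),-1))
E
```

```text
t 18.5 pos [471.4 213.6  80.8] W -0.001 F [ 0.2 -0.9  0. ] q [-1.02  0.44  0.57  2.18 -0.39  0.38 -1.61]
tool axes x [ 0.239  0.033 -0.971] z [ 0.138 -0.99   0.001]
shift in current tool (mm) [ 0.9  0.1 75.3] turn(deg) [0.1  0.01 0.06] shift in target-tool [ 0.8  0.2 75.3]
```

View pics/wrist12.png

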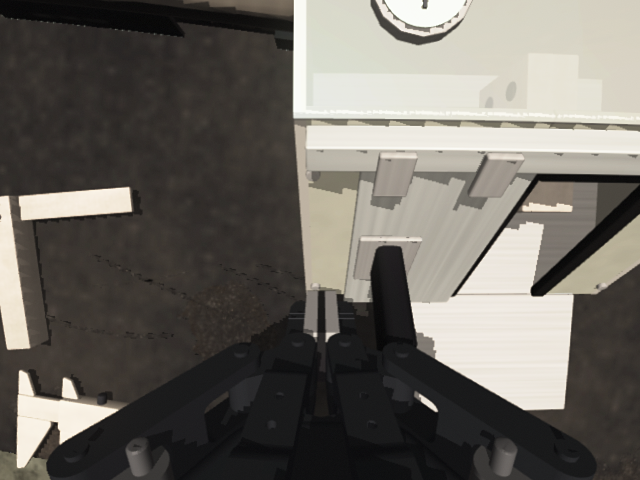

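View pics/side12.png

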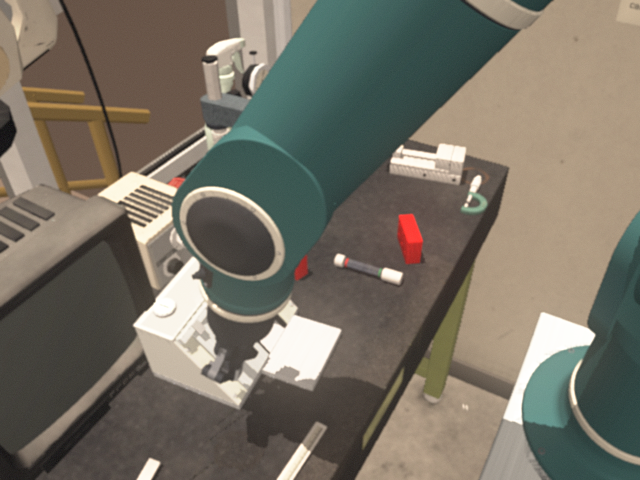

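Call:
play_rows([
  [-3.9,1,4,0,0,0,0],
  [0,0,4,0,0,0,0],
  [0,0,4,0,0,0,0],
  [0,0,5,0,0,0,0],
  [0,0,6,0,0,0,0],
  [0,0,6,0,0,0,0],
  [0,0,6,0,0,0,0],
  [0,0,0,0,0,0,0],
])

```text
time: 19.3
eef_pos: [0.477, 0.1783, 0.0852]
tcp_rot: [0.526, 0.473, -0.396, 0.586]
ft_force: [0.4, 0.2, -1.0]
gripper_width: 0.001
```

```bash
python3 shot.py wrist 13; python3 - <<'E'
from h import *
delta(b2w([5,35,84]),target_R(BX[2],np.radians(14),-1))
E
```

```text
t 19.35 pos [476.8 178.8  85.1] W 0.002 F [-0.3  0.6  0.6] q [-0.94  0.41  0.56  2.2  -0.39  0.38 -1.53]
tool axes x [ 0.239  0.033 -0.97 ] z [ 0.138 -0.99   0.   ]
shift in current tool (mm) [ 1.  -0.5 40.1] turn(deg) [ 0.06 -0.    0.02] shift in target-tool [ 1.  -0.4 40.1]
```

View pics/wrist13.png

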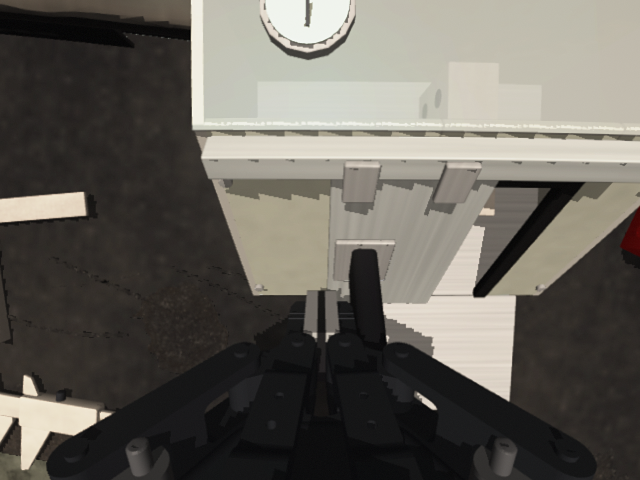

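Shutter moves with the finger. Continue to just before the stop.

Call:
play_rows([
  [0,0,5,0,0,0,0],
  [0,0,6,0,0,0,0],
  [0,0,6,0,0,0,0],
  [0,0,6,0,0,0,0],
  [0,0,6,0,0,0,0],
  [0,0,4,0,0,0,0],
  [0,0,2,0,0,0,0],
  [0,0,0,0,0,0,0],
])

```text
time: 20.15
eef_pos: [0.4818, 0.1444, 0.0852]
tcp_rot: [0.526, 0.473, -0.396, 0.586]
ft_force: [0.2, 0.7, 0.1]
gripper_width: -0.002
```

```bash
python3 shot.py wrist 14; python3 - <<'E'
from h import *
delta(b2w([5,35,84]),target_R(BX[2],np.radians(14),-1))
im,dp,C,W=load('wrist',14)
D=W-np.array([BX[0],BX[1],0]);c,s=np.cos(BX[2]),np.sin(BX[2])
B=np.stack([c*D[...,0]+s*D[...,1],-s*D[...,0]+c*D[...,1],D[...,2]],-1)*1000
# shutter face pixels: off wall 8mm
off=(0.84*(B[...,2]-12)-B[...,0])*np.cos(np.radians(40))
for z in (45,55,65,75):
    m=(abs(B[...,2]-z)<3)&(off>5)&(off<11); q=B[m][:,1]; print(z,len(q),np.percentile(q,[1,99]) if len(q) else '')
E
```

```text
t 20.2 pos [481.9 144.6  85.2] W -0.0 F [ 0.3  0.2 -0.3] q [-0.85  0.39  0.53  2.22 -0.4   0.37 -1.44]
tool axes x [ 0.24   0.033 -0.97 ] z [ 0.138 -0.99   0.   ]
shift in current tool (mm) [ 1.1 -0.8  5.6] turn(deg) [ 0.1  -0.02 -0.02] shift in target-tool [ 1.1 -0.8  5.6]
45 461 [-26.16761954  37.18336049]
55 549 [-26.14748383  37.44270965]
65 619 [-26.28176824  37.08831442]
75 1530 [-25.66918025  36.97031177]
```

View pics/wrist14.png

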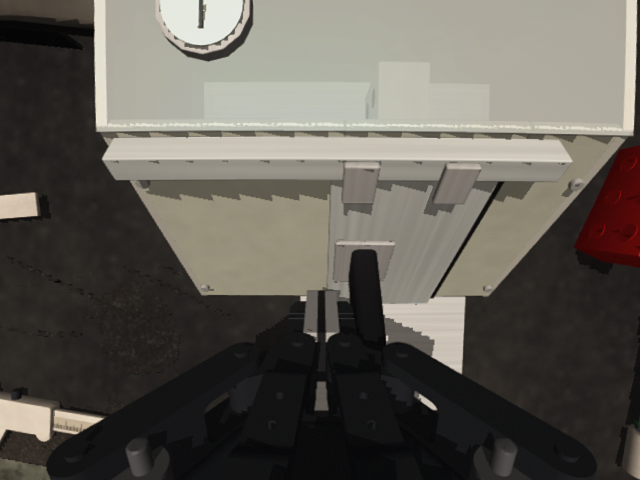

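Call:
play_rows([
  [0,0,2,0,0,0,0],
  [0,0,2,0,0,0,0],
  [0,0,0.5,0,0,0,0],
  [0,0,0,0,0,0,0],
])

```text
time: 20.6
eef_pos: [0.4824, 0.1403, 0.0852]
tcp_rot: [0.526, 0.473, -0.396, 0.586]
ft_force: [1.3, 1.3, 0.1]
gripper_width: 0.001
```

Call:
play_rows([
  [0,0,0.7,0,0,0,0],
  [0,0,0,0,0,0,0],
])

```text
time: 20.8
eef_pos: [0.4825, 0.1396, 0.0852]
tcp_rot: [0.526, 0.473, -0.396, 0.586]
ft_force: [0.9, 0.3, 0.4]
gripper_width: -0.007
```

Call:
play_rows([
  [0,0,0.7,0,0,0,0],
  [0,0,0,0,0,0,0],
])

```text
time: 21.0
eef_pos: [0.4825, 0.1389, 0.0852]
tcp_rot: [0.526, 0.473, -0.396, 0.586]
ft_force: [0.0, 1.3, 1.0]
gripper_width: 0.002
```

Call:
play_rows([
  [0,0,0.7,0,0,0,0],
  [0,0,0,0,0,0,0],
])

```text
time: 21.2
eef_pos: [0.4826, 0.1384, 0.0852]
tcp_rot: [0.526, 0.473, -0.395, 0.586]
ft_force: [0.9, 2.2, 1.2]
gripper_width: -0.004
```

Call:
play_rows([
  [0,0,0.7,0,0,0,0],
  [0,0,0,0,0,0,0],
])

```text
time: 21.4
eef_pos: [0.4826, 0.1383, 0.0852]
tcp_rot: [0.525, 0.473, -0.395, 0.586]
ft_force: [-0.3, 7.2, 0.8]
gripper_width: 0.002
```

Call:
play_rows([
  [0,0,0.7,0,0,0,0],
  [0,0,0,0,0,0,0],
])

```text
time: 21.6
eef_pos: [0.4827, 0.1381, 0.0852]
tcp_rot: [0.525, 0.474, -0.395, 0.586]
ft_force: [-1.1, 12.3, 0.2]
gripper_width: -0.001
```

```bash
python3 - <<'E'
from h import *
delta(b2w([5,35,84]),target_R(BX[2],np.radians(14),-1))
E
```

```text
t 21.6 pos [482.7 138.1  85.2] W -0.001 F [-1.1 12.3  0.2] q [-0.82  0.39  0.53  2.22 -0.41  0.36 -1.42]
tool axes x [ 0.239  0.035 -0.97 ] z [ 0.14  -0.99  -0.001]
shift in current tool (mm) [ 1.1 -0.7 -1. ] turn(deg) [ 0.2  -0.11  0.  ] shift in target-tool [ 1.1 -0.7 -1. ]
```

Call:
play_rows([
  [0,0,-4,0,0,0,0],
  [0,0,-10,0,0,0,0],
  [0,0,-15,0,0,0,0],
  [-14.6,3.6,-5,0,0,0,0],
  [-19.4,4.8,0,0,0,0,0],
  [-24.3,6,0,0,0,0,0],
  [-24.3,-10,0,0,0,0,0],
  [-19.4,-20,0,0,0,0,0],
  [0,-20,0,0,0,0,0],
  [0,0,0,0,0,0,0],
])

```text
time: 22.6
eef_pos: [0.4172, 0.1628, 0.1751]
tcp_rot: [0.525, 0.474, -0.395, 0.586]
ft_force: [1.3, 0.5, 0.4]
gripper_width: 0.001
```

```bash
python3 shot.py wrist 15; python3 shot.py scene 15;python3 shot.py side 15; python3 - <<'E'
from h import *
delta(b2w([5,35,84]),target_R(BX[2],np.radians(14),-1))
for n in ('wrist','scene','side'):
    im,dp,C,W=load(n,15)
    D=W-np.array([BX[0],BX[1],0]);c,s=np.cos(BX[2]),np.sin(BX[2])
    B=np.stack([c*D[...,0]+s*D[...,1],-s*D[...,0]+c*D[...,1],D[...,2]],-1)*1000
    off=(0.84*(B[...,2]-12)-B[...,0])*np.cos(np.radians(40))
    for z in (30,45,75):
        m=(abs(B[...,2]-z)<4)&(off>5)&(off<11)&(abs(B[...,1])<60); q=B[m][:,1]; print(n,z,len(q),np.percentile(q,[1,99]) if len(q) else '')
    m=(off>20)&(off<60)&(B[...,2]>40)&(B[...,2]<105)&(im.max(2)<60)&(B[...,1]<60)&(B[...,1]>-30); P=B[m]
    if len(P): print('fin y',np.percentile(P[:,1],[2,50,98]))
    if n!='wrist':
        for q in ('ring_gauge','plug_gauge','block_center'):
            for r in finder.boxes_of(n,q): print(n,q,round(r['conf'],2),np.round(C[2][:3,:3]@np.array(r['location'])+C[2][:3,3],4))
E
```

```text
t 22.75 pos [419.8 162.8 175.7] W -0.004 F [0.  0.8 0.6] q [-1.27  0.11  0.83  2.28 -0.    0.56 -1.88]
tool axes x [ 0.24   0.034 -0.97 ] z [ 0.139 -0.99   0.   ]
shift in current tool (mm) [103.1  34.4  32.2] turn(deg) [ 0.14 -0.03 -0.02] shift in target-tool [103.1  34.6  32. ]
wrist 30 399 [-31.44656968  31.96796764]
wrist 45 437 [-31.63322484  31.95914277]
wrist 75 1016 [-31.31554325  31.48526164]
fin y [10.34118949 17.32478703 21.07510119]
scene 30 114 [-32.72060574  30.40642298]
scene 45 105 [-33.14923606  28.22305624]
scene 75 110 [-33.08408238  29.78252465]
fin y [ 6.99524227  9.40660803 13.72318702]
scene ring_gauge 0.58 [ 0.6093 -0.1788  0.0208]
scene plug_gauge 0.76 [ 0.4256 -0.1072  0.0176]
scene block_center 0.9 [ 0.3894 -0.1981  0.0475]
scene block_center 0.83 [ 0.5629 -0.0548  0.0427]
scene block_center 0.33 [ 0.6095 -0.1801  0.0202]
scene block_center 0.2 [0.5097 0.1068 0.0728]
side 30 202 [-23.36536812  31.85902828]
side 45 65 [ 7.78063322 32.74741682]
side 75 275 [-31.00817545  32.32275575]
side plug_gauge 0.91 [ 0.427  -0.0986  0.0185]
side block_center 0.75 [ 0.3919 -0.1743  0.0438]
```

View pics/wrist15.png

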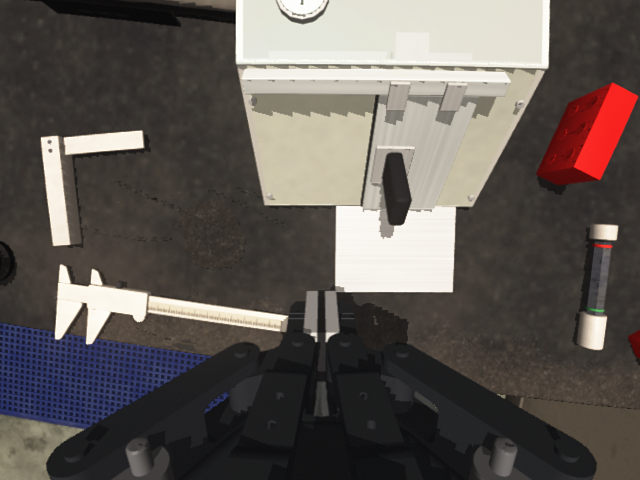

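View pics/scene15.png

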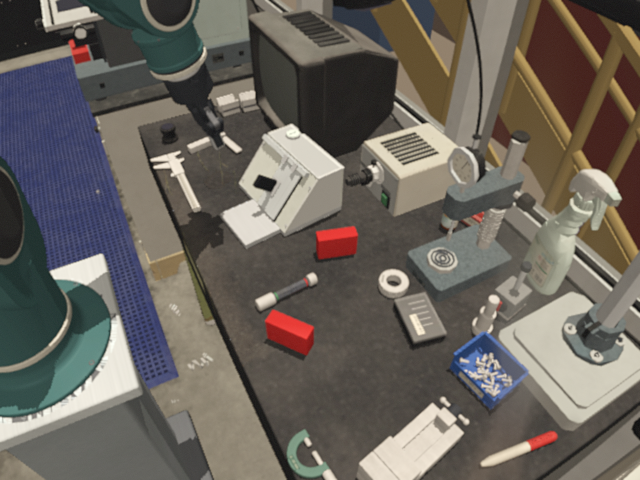

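The shutter spans y = −31.5 to 32 mm, so it is centred and fully shut. The gauges have not moved, and the gripper is clear with no force on it. Handing in.

```bash
python3 - <<'E'
from cell import ticket
print(ticket.close_job())
E
```

```text
the job is handed in; nothing more can be done
None
```

The block is in the soak box behind the closed shutter, and I handed the job in at about 23 s on the robot's clock.

**What I did**
- I gripped the grey drilled block across its 26 mm and stood it on the ledge, end first into the port.
- I then pushed it the rest of the way with the jaws shut.
- The shutter was closed by pushing the fin sideways until it hit the end stop: motion stalled and the force rose to 12 N. I then backed the gripper well clear.

**Last checks**
- **Block:** its rear end is at x ≈ 51 mm, so its centre is at about 88 mm against the 81 mm needed. It sits 0.6 mm off the port's mid-line. I measured this before closing the shutter; afterwards the block only shows faintly through the roof.
- **Shutter:** from the wrist camera it spans y = -31.5 to +32 mm and the fin ends at 21 mm, which matches fully shut. The scene camera gave figures 1 to 4 mm lower, as it sees the parts from the side.
- **Rim:** I saw no contact in the pictures, and there was no force reading that would suggest it. I can't measure a light touch directly.
- **Gauges:** the finder put the ring gauge and the plug gauge within 3 mm of where they started. The ring gauge was reported from the scene camera only; the side camera did not report it in the last look.
- **Robot:** it ended clear of everything, at close to zero force.

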